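# Weigh a sauce bottle on the twin-pan balance

### The arm

A 7-joint arm with a two-finger parallel gripper is mounted at the origin on the work surface. World frame = base frame: x ahead of the robot, y to its left, z up, the work surface at z = 0. Lengths are in m, angles in rad, forces in N, time in s.
With the tool pointing down it reaches from about 0.4 to 0.85 m from the base axis. Payload 10.4 kg.
Tool frame: the origin (TCP) lies at the very end of the fingers, on their centre line; the grasp point (between the pads) lies r.grasp_offset behind it (r.grasp_offset is the distance from the TCP to the grasp point, in m); z points along the fingers, y is the direction in which the jaws open and shut (so a half turn about z gives the same grasp; the last joint's range is limited). The gripper opens to 87 mm and grips with 3 to 60 N. Pads are 19 mm wide; open, the fingers measure 117 mm over their backs; the gripper's body (75 mm by 190 mm) begins 51 mm behind the grasp point.
Start: joints at [-1.179, 0.332, -0.065, 1.46, 0.022, 1.35, -0.088], TCP at [0.252, 0.572, 0.223] pointing down, gripper open.
Joint ranges: [-2.6, 2.6], [-0.5, 2.12], [-1.47, 1.34], [0.16, 2.42], [-1.27, 4.41], [0.06, 2.06], [-2.6, 2.6]. Speed limits (rad/s): [2.22, 2.22, 2.79, 2.79, 3.14, 3.14, 3.14].

### API

Orientations are given as a unit quaternion [x, y, z, w].
In Python, from bench import read_state, cams, job, r gives the robot as it stands. The module is installed in compiled form; this text tells all that it offers.
- The arm moves only by the tool arm_command, never from a script. Its argument "increments" is a list of rows, each an object of numbers: "gripper": the opening in per cent of the stroke, from 0 (shut) to 100 (fully open); "dx", "dy", "dz": the shift along the tool's x, y, z in m; "spin": the turn about the tool's z in degrees. In form: [{"gripper": .., "dx": .., "dy": .., "dz": .., "spin": ..}, ...]. A call has exactly 8 rows; each row shifts and turns the commanded pose from where the row before left it, along the tool's axes as they then stand; what a row does not reach is not made up. A row lasts 1/8 s, in which the tool goes at most 62.5 mm and 10.7 degrees, less where a joint would pass 70% of its speed; a pose out of reach is approached as far as the arm can. A call with a gripper value outside its range is refused whole. The fingers move at their own pace and stop on an object; "grip_force" is the grip in N (left out, the last holds). Time passes only in rows, so rows that do not move let the fingers close, or fill a call up. It gives the time, the measured TCP pose, the force and the opening at its end, in the units of the state.
- read_state(): the state, without advancing time (a new reading comes with each control period).
- cams.camera(name): name is "scene" or "top"; returns the picture (384x512x3 uint8, red, green, blue); there is no depth.
- cams.camera_info(name): a dict with "K" (3x3 intrinsics, pixels), "k1" (the pictures are not rectified: a ray, as slopes to the right and down, at radius r is drawn at 1 + k1 r^2 times it, then the intrinsics apply), "rvec" (rotation vector, rad) and "tvec" (3), from world to camera coordinates, as OpenCV has them. Camera axes: x right, y down, z forward; pixel columns grow to the right and rows downward; lengths in m; the calibration is good to about 2 mm. A picture is of the moment at which its call begins. camera_info takes no time and is no camera call.
- job.close_job(): hands the job in, once; it reports no verdict.
The state is a dict: "time": time; "joint_positions": joint angles; "joint_vel": joint speeds; "joint_torque": joint torques, N m; "ee_pos": TCP position; "eef_rot": TCP orientation; "ft_force": force on the tool from outside, world axes, zero at the start; "torque": the same for the moment, N m; "width": finger opening in m.
Only numpy, scipy, OpenCV 4.12 (cv2) and the standard library are available. Lean on these libraries where they do the work, as an engineer would, in place of code of your own. Each camera call takes 0.05 s, during which the arm holds its last target.

### The job

Weigh the filled sauce bottle standing on the balance: lower the large 300 g ring weight over the off-centre spindle of the empty pan until it lies flat on the pan, then add on top of it the one small ring weight (100, 150 or 200 g) that brings the beam closest to level. Feel for the spindle and set the weights down gently, never pressing hard on the balance or dropping a weight on it; leave the bottles and the bowl alone and the two unused weights on the bench or the mat.

Things in the scene. Friction and masses are not known exactly. Their poses are not given: they have to be found in the camera images.
- balance: grey twin-pan balance, fixed to the bench. Base 120 x 360 x 24 mm; origin at the centre of its underside, its y axis along the beam: the bottle pan is at +y, the weight pan at -y, z up. Beam pivot 70 mm above the origin, arms 130 mm each. A white dial plate (110 mm wide, top 207 mm above the bench) stands over the pivot on the -x side of the red pointer; the pointer before the green stripe = level.
- beam (a joint): tilt of the beam, rad: 0 = level, -0.2 = lower stop on the bottle side (bottle pan down, weight pan up; the start), +0.2 = stop with the weight pan down. A damped spring makes the tilt proportional to the difference of the loads: 0.2 rad for 250 g (0.0008 rad per gram), beyond that it rests on the stop. The bottle weighs between 375 and 525 g. The pans always stay horizontal and yield when pressed: each moves up and down 26 mm from level; force of about 0.095 N per mm.
- weight_pan_top (a point): centre of the weight pan's upper face (steel dish of 104 mm diameter, 4 mm thick; 110 mm above the bench when level), moves with the pan. A brass spindle, 12 mm in diameter and 48 mm tall with a flat top (edge bevelled 1 mm), rises from the dish: its axis stands 5 mm off this centre point in a direction that is not measured and differs each time; it does not move or turn on the dish during the work. The balance is delicate: 15 N on it is too much.
- bottle_pan_top (a point): centre of the bottle pan's upper face (same dish, no spindle).
- bottle: the sauce bottle being weighed: red, gold cap, 56 mm in diameter, 170 mm tall, standing on the bottle pan; origin at the centre of its underside, z up.
- w300: bare steel ring weight of 300 g, 56 mm in diameter, 17 mm tall; origin at the centre of its underside, z up the bore. Bore 16 mm in diameter, right through.
- w100: white ring weight of 100 g, 40 mm in diameter, 12 mm tall; origin at the centre of its underside, z up the bore. Bore 16 mm in diameter, right through.
- w150: blue ring weight of 150 g, 40 mm in diameter, 18 mm tall; origin at the centre of its underside, z up the bore. Bore 16 mm in diameter, right through.
- w200: red ring weight of 200 g, 40 mm in diameter, 24 mm tall; origin at the centre of its underside, z up the bore. Bore 16 mm in diameter, right through.
- mat: fixed black rubber mat, 240 x 220 x 3 mm, on which the four weights lie flat in no fixed order, centres at least 88 mm apart; origin at the centre of its underside.
- spare1: bystander: red sauce bottle with a yellow cap, 56 mm in diameter, 170 mm tall, standing on the bench; origin under its centre.
- caps: bystander: white plastic bowl, 90 mm in diameter, 50 mm tall, on the bench; origin under its centre.
Things that resemble listed ones, but are neither listed nor needed, are in the scene too. What is shaped like the w100 but brown is not meant. What is meant by the w150 is not purple, and is the larger of those in its own colour.

How it is judged:
By the outcome, as a careful person would: the job done as asked, in the order asked, and still so for the second after the job is handed in, with the robot touching nothing.
It also fails if it takes over 72 s, if anything falls off the work surface, if the arm or the gripper's body presses on something with over 40 N, if the wrist force passes 120 N, or if a joint passes its speed limit or range.

## Working session

There is one attempt and no reset: what is moved stays moved. The work goes in short steps, Python scripts to look and compute and a tool call to move; the robot and the scene stay as the last step left them, time stands still between calls to the robot, and variables do not carry over. Pictures are saved under pics/ and viewed, and the job is handed in when it is done.

Besides the shell and the picture viewer there is one more tool, called after "Call:" by a JSON object that holds its "fn" and its "kwargs", one argument or row to a line. arm_command: Moves the arm, as the interface text tells. Its arguments: {"type":"object","properties":{"increments":{"type":"array","items":{"type":"object","properties":{"gripper":{"type":"number"},"dx":{"type":"number"},"dy":{"type":"number"},"dz":{"type":"number"},"spin":{"type":"number"}}}},"grip_force":{"type":"number"}},"required":["increments"]}

```bash
mkdir -p pics
python3 - <<'E'
from bench import read_state, cams, job, r
import cv2
s=read_state()
for k in s: print(k,s[k])
print(r.grasp_offset)
for n in("scene","top"):
    im=cams.camera(n); cv2.imwrite(f"pics/{n}0.png",im[:,:,::-1]); print(n,cams.camera_info(n))
E
```

```text
time 0.0
joint_positions [-1.1785886   0.33286345 -0.06471308  1.46094271  0.02158782  1.34990066
 -0.08852803]
joint_vel [ 0.00042923  0.00102138 -0.00066492  0.00012863  0.00067332  0.00049161
  0.00035516]
joint_torque [-9.65161853e-04 -6.23255253e+01  2.40183261e-02 -3.89900208e+01
 -6.14945032e-02  3.96586081e-02  2.04140911e-04]
ee_pos [0.25172129 0.5716419  0.22175856]
eef_rot [ 2.05918738e-01  9.78568837e-01 -6.99098629e-04 -1.21460407e-04]
ft_force [-0.58539267 -0.627838   -0.3993273 ]
torque [-0.00723988 -0.01623938  0.00135411]
width 0.08697452044256121
0.0187
scene {'K': array([[349.59622316,   0.        , 254.62723919],
       [  0.        , 349.59622316, 191.89496502],
       [  0.        ,   0.        ,   1.        ]]), 'k1': -0.026781647504987807, 'rvec': array([ 2.05069368,  0.67365073, -0.35979865]), 'tvec': array([-0.45114155, -0.08516445,  1.37062541])}
top {'K': array([[399.14673948,   0.        , 247.58019354],
       [  0.        , 399.14673948, 194.26515648],
       [  0.        ,   0.        ,   1.        ]]), 'k1': -0.04534104850297538, 'rvec': array([ 2.15580501, -2.14201561,  0.1766475 ]), 'tvec': array([0.01210242, 0.55490857, 1.16197678])}
```

View pics/scene0.png

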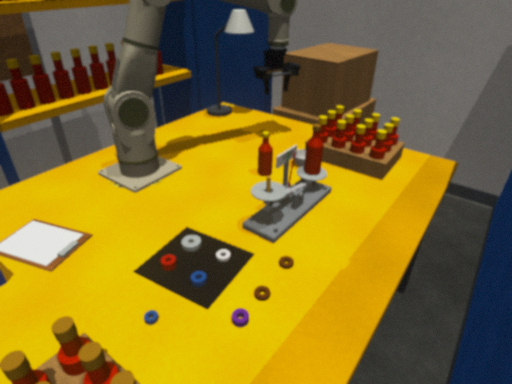

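View pics/top0.png

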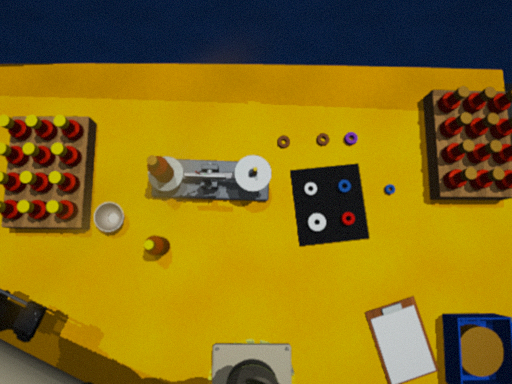

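The scene view shows the mat with four rings: steel ring (191,242), white (223,255), red (168,261) and blue (198,278). The balance is around (290,205). In the top view these are steel (317,222), white (310,188), blue (344,186) and red (348,218). A small blue ring is off the mat at (390,189), with a purple one at (350,138) and two brown ones at (283,141) and (323,139).

Next I'll make enlarged crops.

```bash
cat > h.py <<'E'
import numpy as np, cv2
from bench import read_state, cams, job, r
def cal(n):
    c=cams.camera_info(n); R=cv2.Rodrigues(c["rvec"])[0]; return c["K"],np.array([c["k1"],0,0,0.]),R,np.array(c["tvec"]),c["rvec"]
def ray(n,uv):
    K,d,R,t,_=cal(n); p=cv2.undistortPoints(np.array([[uv]],float),K,d)[0,0]
    return -R.T@t, R.T@np.array([p[0],p[1],1.])
def onplane(n,uv,z):
    o,d=ray(n,uv); return (o+d*(z-o[2])/d[2])
def proj(n,P):
    K,d,R,t,rv=cal(n); return cv2.projectPoints(np.array(P,float).reshape(-1,1,3),rv,t,K,d)[0].reshape(-1,2)
def two(uvs,uvt):
    o1,d1=ray("scene",uvs);o2,d2=ray("top",uvt)
    A=np.stack([d1,-d2],1);s=np.linalg.lstsq(A,o2-o1,rcond=None)[0]
    a=o1+d1*s[0];b=o2+d2*s[1];return (a+b)/2,np.linalg.norm(a-b)
def crop(im,x0,y0,w,h,f,name):
    cv2.imwrite(name,cv2.resize(im[y0:y0+h,x0:x0+w,::-1],None,fx=f,fy=f,interpolation=cv2.INTER_CUBIC))
E
python3 - <<'E'
from h import *
t=cv2.imread("pics/top0.png")[:,:,::-1]; s=cv2.imread("pics/scene0.png")[:,:,::-1]
crop(t,270,120,135,130,6,"pics/c1.png") if 0 else crop(t,270,125,130,100+20,5,"pics/c1.png")
crop(t,140,140,140,70,5,"pics/c2.png")
crop(s,225,120,120,120,5,"pics/c3.png")
hsv=cv2.cvtColor(np.ascontiguousarray(t),cv2.COLOR_RGB2HSV)
ms={"white":(hsv[...,1]<60)&(hsv[...,2]>90),"blue":(hsv[...,0]>95)&(hsv[...,0]<125)&(hsv[...,1]>120)&(hsv[...,2]>60),"purple":(hsv[...,0]>125)&(hsv[...,0]<160)&(hsv[...,1]>60)&(hsv[...,2]>60),"red":((hsv[...,0]<6)|(hsv[...,0]>172))&(hsv[...,1]>120)&(hsv[...,2]>60)}
for n,m in ms.items():
    m=m.astype(np.uint8)*255
    for c in cv2.findContours(m,cv2.RETR_EXTERNAL,cv2.CHAIN_APPROX_NONE)[0]:
        a=cv2.contourArea(c)
        if a<40: continue
        (cx,cy),ra=cv2.minEnclosingCircle(c)
        if 225<cx<410 and 120<cy<250:
            e=cv2.minAreaRect(c)
            print(n,round(a),np.round((cx,cy,ra),1),np.round(e[0],1),np.round(e[1],1),[np.round(onplane("top",(cx,cy),z)[:2],4) for z in (.0,.015,.02)])
E
```

```text
white 246 [316.7 221.7   9.4] [317.  221.5] [17. 18.] [array([ 0.4769, -0.1996]), array([ 0.4756, -0.1968]), array([ 0.4752, -0.1959])]
white 122 [310.2 188.    6.6] [310. 188.] [12. 12.] [array([ 0.5826, -0.1816]), array([ 0.58 , -0.179]), array([ 0.5792, -0.1781])]
blue 52 [389.4 188.9   4.6] [389.5 188.5] [8.5 8.5] [array([ 0.5818, -0.4334]), array([ 0.5793, -0.4277]), array([ 0.5785, -0.4259])]
blue 124 [344.3 185.2   6.8] [344.1 185.2] [13.  12.5] [array([ 0.5923, -0.2897]), array([ 0.5896, -0.2858]), array([ 0.5887, -0.2845])]
purple 97 [350.7 137.8   6. ] [350.5 137.5] [11. 11.] [array([ 0.7473, -0.3155]), array([ 0.7427, -0.3113]), array([ 0.7412, -0.3099])]
red 136 [348.  217.9   7.1] [348. 218.] [14.1 12.7] [array([ 0.4889, -0.2979]), array([ 0.4875, -0.2939]), array([ 0.487 , -0.2925])]
```

View pics/c1.png

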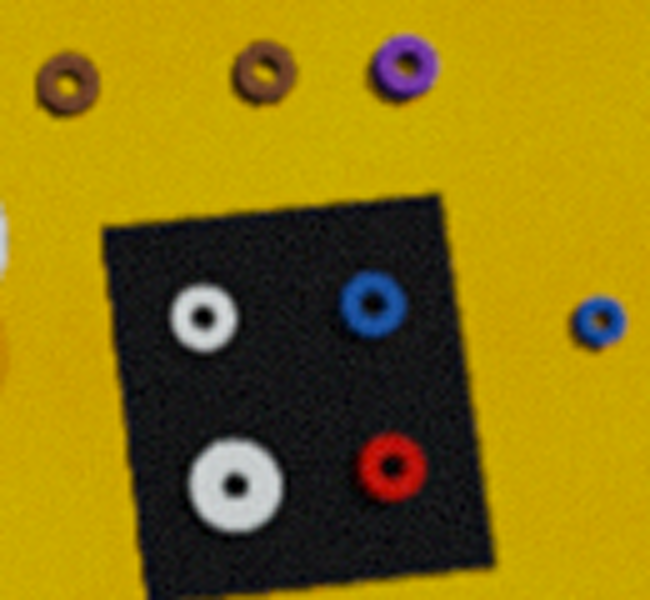

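View pics/c2.png

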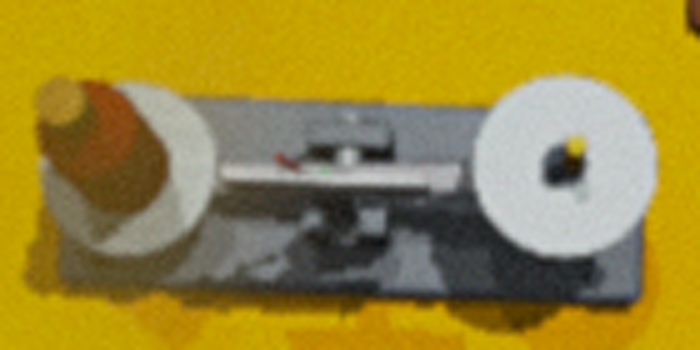

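View pics/c3.png

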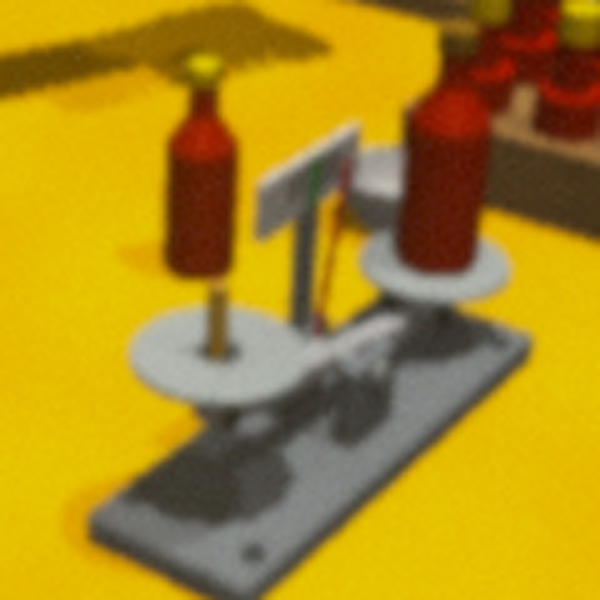

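White (310,188), blue (344,186) and red (348,218) on the mat fit w100, w150 and w200. The off-mat blue at (390,189) is smaller (9 px against 13 px), so it is not w150. The brown and purple rings are ruled out by the task text. The steel ring at (317,222) is w300. The spindle tip appears at about (255,170) in top and (269,178) in scene.

Now the balance geometry.

Run:
```python
from h import *
t=cams.camera("top").astype(int); s=cams.camera("scene").astype(int)
cv2.imwrite("pics/s1.png",s[:,:,::-1])
for n in("top","scene"):
    K,d,R,tt,_=cal(n); print(n,"campos",np.round(-R.T@tt,3))
# pan in top
hsv=cv2.cvtColor(t.astype(np.uint8),cv2.COLOR_RGB2HSV)
m=((hsv[...,1]<70)&(hsv[...,2]>130)).astype(np.uint8); m[:,:228]=0;m[:,280:]=0;m[:150]=0;m[200:]=0
cs=cv2.findContours(m,cv2.RETR_EXTERNAL,cv2.CHAIN_APPROX_NONE)[0]; c=max(cs,key=cv2.contourArea)
e=cv2.fitEllipse(cv2.convexHull(c)); print("pan ell",e)
pc=onplane("top",e[0],.1345); print("pan centre",pc)
# spindle tip yellow in top: bright yellow inside pan
mm=(t[...,0]>110)&(t[...,1]>90)&(t[...,2]<90); 
sub=mm[158:185,243:268]; ys,xs=np.nonzero(sub); print("yellow top",xs.mean()+243,ys.mean()+158,len(xs))
print(hsv[164:182,248:262,1])
for p in[(255,170)]: print(onplane("top",p,.184))
ss=cv2.cvtColor(s.astype(np.uint8),cv2.COLOR_RGB2HSV)
print("scene sat");print(ss[172:196,262:276,1]);print(ss[172:196,262:276,2])
```

```text
top campos [0.374 0.031 1.232]
scene campos [ 1.069 -0.708  0.667]
pan ell ((249.434814453125, 172.11228942871094), (35.2578239440918, 46.03940963745117), 103.48865509033203)
pan centre [0.60362754 0.01197716 0.1345    ]
yellow top 260.4 164.0 20
[[  8   6  11   6  11   9   7   9   9  10  12   6   5  11]
 [ 11  11   5   7   9   9   5   7   6   5   7   6   7   8]
 [ 11   8  10   9  10   6  15  21  17   6  10   6   5   9]
 [  9   8   6   8  10  36  88 109  84  17   8   9   6  11]
 [ 12  10  10  17   6  99 170 182 147  42   5  10  10   7]
 [  8   8  12  25   8 153 196 201 154  41   8   7   4   6]
 [  4  19  28  47  12 178 197 209 135  14   6   6  11   5]
 [ 14  30  49  53   9 164 199 237  72  10   9   6   8   8]
 [ 15  32  51  34  22 153 225 232  30  16  10   7  12   6]
 [ 24  34  26  33  26 145 255 119  18  12   7   9   7   3]
 [ 18  33  52  68   8 103  93  23  18   4  10   7   9   5]
 [  7   8  20  51  55  41  40  23  23  10   9   7   9   9]
 [ 10  13  18  30  33  33  29  17  10  14   9   5   9  10]
 [  3   8   7  13   9  17  14  12  17  11   8   6   5   7]
 [  2  10   9   7   4   9  
[... 2509 characters left out ...]
0 180 165 133 113 117 121 139 160 170 176 178 177]
 [177 182 176 155 129 110 115 120 133 153 167 171 173 176]
 [174 171 157 136 113 108 113 114 116 129 148 164 172 176]
 [164 158 143 115  99 104 110 111 104 103 125 156 169 177]
 [165 156 132 109  97 102 113 106  95  93 118 149 173 178]
 [172 163 151 130 118 114 116 110 106 112 132 153 173 177]
 [180 178 173 161 145 138 135 128 131 141 153 167 176 176]
 [181 184 178 177 169 166 159 157 159 165 172 177 177 177]
 [183 183 181 181 179 178 176 173 174 175 177 178 179 181]
 [183 184 182 181 183 179 182 175 177 179 179 178 180 181]][ WARN:0@3.061] global loadsave.cpp:1063 imwrite_ Unsupported depth image for selected encoder is fallbacked to CV_8U.
```

Run:
```python
from h import *
t=cv2.imread("pics/top0.png")[:,:,::-1]; s=cv2.imread("pics/scene0.png")[:,:,::-1]
hsv=cv2.cvtColor(np.ascontiguousarray(t),cv2.COLOR_RGB2HSV)
def fit(sel,z):
    m=sel.astype(np.uint8); c=max(cv2.findContours(m,cv2.RETR_EXTERNAL,cv2.CHAIN_APPROX_NONE)[0],key=cv2.contourArea)
    h=cv2.convexHull(c)[:,0]; P=np.array([onplane("top",p,z)[:2] for p in h]); 
    A=np.c_[2*P,np.ones(len(P))];q=np.linalg.lstsq(A,(P**2).sum(1),rcond=None)[0]
    return q[:2],np.sqrt(q[2]+q[:2]@q[:2]),cv2.minEnclosingCircle(c)
w=(hsv[...,1]<70)&(hsv[...,2]>140)
def box(m,x0,x1,y0,y1):
    o=np.zeros_like(m);o[y0:y1,x0:x1]=m[y0:y1,x0:x1];return o
print("pan R",fit(box(w,238,280,150,200),.135))
# left pan: only part
print("w300",fit(box((hsv[...,2]>90)&(hsv[...,1]<90),303,332,206,237),.018))
print("w100",fit(box((hsv[...,2]>90)&(hsv[...,1]<90),300,320,178,198),.013))
a=(254.6,169.3);print("tip top@.184",onplane("top",a,.184))
for v in (176.3,176.8,177.3):
  print("tip scene",onplane("scene",(268.05,v),.184),two((268.05,v),a))
# base edges in top: gray
g=((hsv[...,1]<90)&(hsv[...,2]>40)); g=box(g,140,285,150,215).astype(np.uint8)
c=max(cv2.findContours(g,cv2.RETR_EXTERNAL,cv2.CHAIN_APPROX_NONE)[0],key=cv2.contourArea); print("bbox",cv2.minAreaRect(c))
# mat
k=box(hsv[...,2]<70,285,375,155,255).astype(np.uint8);k=cv2.morphologyEx(k,cv2.MORPH_CLOSE,np.ones((15,15)));c=max(cv2.findContours(k,cv2.RETR_EXTERNAL,cv2.CHAIN_APPROX_NONE)[0],key=cv2.contourArea);b=cv2.minAreaRect(c);print("mat",b)
print([onplane("top",p,.003)[:2] for p in cv2.boxPoints(b)])
# base right edge corners from crop
for p in [(140+472/5-.4,140+100/5-.4),(140+638/5-.4,140+300/5-.4),(140+60/5-.4,140+288/5-.4)]: print(p,onplane("top",p,.024))
```

```text
pan R (array([0.60178988, 0.00318317]), np.float64(0.0514004705931092), ((252.57691955566406, 172.57691955566406), 18.614933013916016))
w300 (array([ 0.47547654, -0.19639428]), np.float64(0.028485793913658065), ((316.6538391113281, 221.65383911132812), 9.410069465637207))
w100 (array([ 0.58031158, -0.1792689 ]), np.float64(0.020483885492406973), ((310.25, 188.0), 6.600289344787598))
tip top@.184 [ 0.60106993 -0.00099513  0.184     ]
tip scene [ 0.6066557  -0.00520175  0.184     ] (array([ 6.02576522e-01, -5.73132454e-04,  1.80322134e-01]), np.float64(0.0017537019590389447))
tip scene [ 0.60821785 -0.00749444  0.184     ] (array([ 0.60281469, -0.00067703,  0.17885898]), np.float64(0.0015577584220251343))
tip scene [ 0.60977245 -0.00977605  0.184     ] (array([ 0.60305316, -0.00078108,  0.17739407]), np.float64(0.00136157968628))
bbox ((209.46743774414062, 176.07476806640625), (121.12620544433594, 44.888484954833984), 1.7357046604156494)
mat ((329.1723327636719, 204.1131134033203), (75.7558364868164, 69.3641586303711), 83.04703521728516)
[array([ 0.6367695 , -0.11854485]), array([ 0.66606754, -0.33840274]), array([ 0.42829549, -0.35837689]), array([ 0.40183663, -0.14428954])]
(234.0, 159.6) [0.66599661 0.05815222 0.024     ]
(267.20000000000005, 199.6) [ 0.54148794 -0.04464643  0.024     ]
(151.6, 197.2) [0.5462819  0.30871574 0.024     ]
```

The base edges show the beam runs along world y (within 1°). The spindle is at about (0.601,-0.0015) and w300 at about (0.4755,-0.1964). I'll travel to w300 with the jaws turned to lie along world x.

Call:
{"fn": "arm_command", "kwargs": {
  "increments": [
    {"dx": -0.036, "dy": -0.043, "gripper": 100},
    {"dx": -0.036, "dy": -0.043},
    {"dx": -0.036, "dy": -0.043},
    {"dx": -0.036, "dy": -0.043},
    {"dx": -0.036, "dy": -0.043},
    {"dx": -0.036, "dy": -0.043},
    {"dx": -0.036, "dy": -0.043},
    {"dx": -0.036, "dy": -0.043}
  ],
  "grip_force": 15
}}

```text
validation failed for argument at $.in...
```

Call:
{"fn": "arm_command", "kwargs": {
  "increments": [
    {"dx": -0.036, "dy": -0.043},
    {"dx": -0.036, "dy": -0.043},
    {"dx": -0.036, "dy": -0.043},
    {"dx": -0.036, "dy": -0.043},
    {"dx": -0.036, "dy": -0.043},
    {"dx": -0.036, "dy": -0.043},
    {"spin": 10},
    {"spin": 10}
  ]
}}

```text
validation failed for argument at $.in...
```

Call:
{"fn": "arm_command", "kwargs": {
  "increments": [
    {"spin": 10},
    {"spin": 10},
    {"spin": 10},
    {"spin": 10},
    {"spin": 6},
    {},
    {},
    {}
  ]
}}

```text
validation failed for argument at $.in...
```

```bash
cat >> h.py <<'E'
from scipy.spatial.transform import Rotation as Ro
def to(x,y,z,ang=None):
    s=read_state();p=s["ee_pos"];M=Ro.from_quat(s["eef_rot"]).as_matrix()
    print("t",round(s["time"],2),"p",np.round(p,4),"xang",round(np.degrees(np.arctan2(M[1,0],M[0,0])),2),"tilt",np.round(np.degrees(np.array([M[0,2],M[1,2]])),2),"d",np.round(M.T@(np.array([x,y,z])-p),4),"F",np.round(s["ft_force"],2),"w",round(s["width"],4),"q",np.round(s["joint_positions"],2))
E
python3 -c "
from h import *
to(.4755,-.1964,.06)"
```

```text
t 0.2 p [0.2518 0.5718 0.2221] xang 156.23 tilt [-0.02 -0.04] d [-0.5143 -0.6128  0.1626] F [-0.14 -0.46  0.56] w 0.0872 q [-1.18  0.33 -0.06  1.46  0.02  1.35 -0.09]
```

Every row needs all its keys.

Call:
{"fn": "arm_command", "kwargs": {
  "increments": [
    {"gripper": 100, "dx": -0.036, "dy": -0.043, "dz": 0, "spin": 0},
    {"gripper": 100, "dx": -0.036, "dy": -0.043, "dz": 0, "spin": 0},
    {"gripper": 100, "dx": -0.036, "dy": -0.043, "dz": 0, "spin": 0},
    {"gripper": 100, "dx": -0.036, "dy": -0.043, "dz": 0, "spin": 0},
    {"gripper": 100, "dx": -0.036, "dy": -0.043, "dz": 0, "spin": 0},
    {"gripper": 100, "dx": -0.036, "dy": -0.043, "dz": 0, "spin": 0},
    {"gripper": 100, "dx": -0.036, "dy": -0.043, "dz": 0, "spin": 0},
    {"gripper": 100, "dx": -0.036, "dy": -0.043, "dz": 0, "spin": 0}
  ],
  "grip_force": 15
}}

```text
time: 1.2
ee_pos: [0.377, 0.1393, 0.2226]
eef_rot: [0.206, 0.979, 0.0, 0.0]
ft_force: [1.3, 1.0, 0.4]
width: 0.0869
```

Call:
{"fn": "arm_command", "kwargs": {
  "increments": [
    {"gripper": 100, "dx": -0.0375, "dy": -0.0445, "dz": 0, "spin": 0},
    {"gripper": 100, "dx": -0.0375, "dy": -0.0445, "dz": 0, "spin": 0},
    {"gripper": 100, "dx": -0.0375, "dy": -0.0445, "dz": 0, "spin": 0},
    {"gripper": 100, "dx": -0.0375, "dy": -0.0445, "dz": 0, "spin": 0},
    {"gripper": 100, "dx": -0.0375, "dy": -0.0445, "dz": 0, "spin": 0},
    {"gripper": 100, "dx": -0.0375, "dy": -0.0445, "dz": 0, "spin": 0},
    {"gripper": 100, "dx": 0, "dy": 0, "dz": 0, "spin": 10},
    {"gripper": 100, "dx": 0, "dy": 0, "dz": 0, "spin": 10}
  ]
}}

```text
time: 2.2
ee_pos: [0.4749, -0.1947, 0.2222]
eef_rot: [0.376, 0.927, -0.0, -0.0]
ft_force: [-0.3, 0.5, 0.5]
width: 0.0871
```

Call:
{"fn": "arm_command", "kwargs": {
  "increments": [
    {"gripper": 100, "dx": 0, "dy": 0, "dz": 0.03, "spin": 10},
    {"gripper": 100, "dx": 0, "dy": 0, "dz": 0.03, "spin": 10},
    {"gripper": 100, "dx": 0, "dy": 0, "dz": 0.03, "spin": 10},
    {"gripper": 100, "dx": 0, "dy": 0, "dz": 0.03, "spin": 10},
    {"gripper": 100, "dx": 0, "dy": 0, "dz": 0, "spin": 6},
    {"gripper": 100, "dx": 0, "dy": 0, "dz": 0, "spin": 0},
    {"gripper": 100, "dx": 0, "dy": 0, "dz": 0, "spin": 0},
    {"gripper": 100, "dx": 0, "dy": 0, "dz": 0, "spin": 0}
  ]
}}

```text
time: 3.2
ee_pos: [0.4754, -0.1939, 0.1029]
eef_rot: [0.705, 0.709, 0.0, 0.0]
ft_force: [-0.1, -0.4, -0.1]
width: 0.0869
```

```bash
python3 -c "
from h import *
to(.4755,-.1964,.009)"
```

```text
t 3.2 p [ 0.4754 -0.1939  0.1029] xang 90.32 tilt [0.05 0.01] d [-0.0025  0.      0.0939] F [-0.12 -0.44 -0.05] w 0.0869 q [-0.49  0.26  0.9   1.93 -0.23  1.05  0.51]
```

Call:
{"fn": "arm_command", "kwargs": {
  "increments": [
    {"gripper": 100, "dx": -0.0025, "dy": 0, "dz": 0.01, "spin": -10},
    {"gripper": 100, "dx": 0, "dy": 0, "dz": 0.01, "spin": -10},
    {"gripper": 100, "dx": 0, "dy": 0, "dz": 0.01, "spin": -10},
    {"gripper": 100, "dx": 0, "dy": 0, "dz": 0.01, "spin": -10},
    {"gripper": 100, "dx": 0, "dy": 0, "dz": 0.01, "spin": -10},
    {"gripper": 100, "dx": 0, "dy": 0, "dz": 0.01, "spin": -10},
    {"gripper": 100, "dx": 0, "dy": 0, "dz": 0.01, "spin": -10},
    {"gripper": 100, "dx": 0, "dy": 0, "dz": 0.01, "spin": -10}
  ]
}}

```text
time: 4.2
ee_pos: [0.4754, -0.1964, 0.0225]
eef_rot: [0.082, 0.997, 0.0, 0.0]
ft_force: [0.6, 0.6, -0.5]
width: 0.0869
```

```bash
python3 -c "
from h import *
to(.4755,-.1964,.0065)"
```

```text
t 4.2 p [ 0.4754 -0.1964  0.0225] xang 170.63 tilt [0.04 0.01] d [-0.0001  0.      0.016 ] F [ 0.6   0.55 -0.46] w 0.0869 q [-0.2   0.34  0.58  1.98 -0.24  0.88  1.91]
```

Call:
{"fn": "arm_command", "kwargs": {
  "increments": [
    {"gripper": 100, "dx": 0, "dy": 0, "dz": 0.008, "spin": -9},
    {"gripper": 100, "dx": 0, "dy": 0, "dz": 0.008, "spin": 0},
    {"gripper": 50, "dx": 0, "dy": 0, "dz": 0, "spin": 0},
    {"gripper": 50, "dx": 0, "dy": 0, "dz": 0, "spin": 0},
    {"gripper": 50, "dx": 0, "dy": 0, "dz": 0, "spin": 0},
    {"gripper": 50, "dx": 0, "dy": 0, "dz": 0, "spin": 0},
    {"gripper": 50, "dx": 0, "dy": 0, "dz": 0, "spin": 0},
    {"gripper": 50, "dx": 0, "dy": 0, "dz": 0, "spin": 0}
  ],
  "grip_force": 6
}}

```text
time: 5.2
ee_pos: [0.4754, -0.1964, 0.0067]
eef_rot: [0.007, 1.0, 0.0, 0.0]
ft_force: [-0.2, 0.3, 2.9]
width: 0.0564
```

```bash
python3 -c "
from h import *
to(.4755,-.1964,.0065)"
```

```text
t 5.2 p [ 0.4754 -0.1964  0.0067] xang 179.23 tilt [0.03 0.  ] d [-0.0001  0.      0.0002] F [-0.21  0.33  2.9 ] w 0.0564 q [-0.16  0.36  0.54  1.99 -0.25  0.85  2.07]
```

Call:
{"fn": "arm_command", "kwargs": {
  "increments": [
    {"gripper": 90, "dx": 0, "dy": 0, "dz": 0, "spin": 0},
    {"gripper": 90, "dx": 0, "dy": 0, "dz": 0, "spin": 0},
    {"gripper": 90, "dx": 0, "dy": 0, "dz": 0, "spin": 0},
    {"gripper": 90, "dx": 0, "dy": 0, "dz": 0, "spin": 10},
    {"gripper": 90, "dx": 0, "dy": 0, "dz": 0, "spin": 10},
    {"gripper": 90, "dx": 0, "dy": 0, "dz": 0, "spin": 10},
    {"gripper": 90, "dx": 0, "dy": 0, "dz": 0, "spin": 10},
    {"gripper": 90, "dx": 0, "dy": 0, "dz": 0, "spin": 10}
  ]
}}

```text
time: 6.2
ee_pos: [0.4751, -0.1963, 0.0065]
eef_rot: [0.431, 0.902, 0.0, -0.0]
ft_force: [0.9, -0.3, -0.7]
width: 0.0782
```

Call:
{"fn": "arm_command", "kwargs": {
  "increments": [
    {"gripper": 90, "dx": 0, "dy": 0, "dz": 0, "spin": 10},
    {"gripper": 90, "dx": 0, "dy": 0, "dz": 0, "spin": 10},
    {"gripper": 90, "dx": 0, "dy": 0, "dz": 0, "spin": 10},
    {"gripper": 90, "dx": 0, "dy": 0, "dz": 0, "spin": 9},
    {"gripper": 50, "dx": 0, "dy": 0, "dz": 0, "spin": 0},
    {"gripper": 50, "dx": 0, "dy": 0, "dz": 0, "spin": 0},
    {"gripper": 50, "dx": 0, "dy": 0, "dz": 0, "spin": 0},
    {"gripper": 50, "dx": 0, "dy": 0, "dz": 0, "spin": 0}
  ],
  "grip_force": 20
}}

```text
time: 7.2
ee_pos: [0.4753, -0.1964, 0.0066]
eef_rot: [0.705, 0.709, 0.0, 0.0]
ft_force: [1.6, 0.5, -0.5]
width: 0.0547
```

```bash
python3 -c "
from h import *
to(.4755,-.1964,.0065)"
```

```text
t 7.2 p [ 0.4753 -0.1964  0.0066] xang 90.29 tilt [0.02 0.01] d [-0.      0.0002  0.0001] F [ 1.64  0.53 -0.52] w 0.0547 q [-0.43  0.46  0.87  2.   -0.45  0.88  0.69]
```

Call:
{"fn": "arm_command", "kwargs": {
  "increments": [
    {"gripper": 50, "dx": 0, "dy": 0, "dz": -0.01, "spin": 0},
    {"gripper": 50, "dx": 0, "dy": 0, "dz": -0.03, "spin": 0},
    {"gripper": 50, "dx": 0, "dy": 0, "dz": -0.04, "spin": 0},
    {"gripper": 50, "dx": 0, "dy": 0, "dz": -0.045, "spin": 0},
    {"gripper": 50, "dx": 0, "dy": 0, "dz": -0.045, "spin": 0},
    {"gripper": 50, "dx": 0, "dy": 0, "dz": -0.04, "spin": 0},
    {"gripper": 50, "dx": 0.02, "dy": 0.015, "dz": 0, "spin": 0},
    {"gripper": 50, "dx": 0.035, "dy": 0.022, "dz": 0, "spin": 0}
  ]
}}

```text
time: 8.2
ee_pos: [0.512, -0.141, 0.2166]
eef_rot: [0.706, 0.708, 0.001, -0.0]
ft_force: [0.9, 0.4, -2.7]
width: 0.055
```

Call:
{"fn": "arm_command", "kwargs": {
  "increments": [
    {"gripper": 50, "dx": 0.04, "dy": 0.025, "dz": 0, "spin": 0},
    {"gripper": 50, "dx": 0.04, "dy": 0.025, "dz": 0, "spin": 0},
    {"gripper": 50, "dx": 0.03, "dy": 0.02, "dz": 0, "spin": 0},
    {"gripper": 50, "dx": 0.02, "dy": 0.013, "dz": 0, "spin": 0},
    {"gripper": 50, "dx": 0.01, "dy": 0.005, "dz": 0, "spin": 0},
    {"gripper": 50, "dx": 0, "dy": 0, "dz": 0, "spin": 0},
    {"gripper": 50, "dx": 0, "dy": 0, "dz": 0, "spin": 0},
    {"gripper": 50, "dx": 0, "dy": 0, "dz": 0, "spin": 0}
  ]
}}

```text
time: 9.2
ee_pos: [0.599, -0.002, 0.2168]
eef_rot: [0.706, 0.708, 0.0, -0.0]
ft_force: [0.4, 0.1, -2.7]
width: 0.0548
```

Run:
```python
from h import *
to(.601,-.0015,.195)
s=cams.camera("scene"); crop(s,225,100,120,120,5,"pics/l1.png")
to(.601,-.0015,.195)
```

```text
t 9.2 p [ 0.599  -0.002   0.2168] xang 90.14 tilt [0.02 0.02] d [0.0005 0.002  0.0218] F [ 0.4   0.12 -2.67] w 0.0548 q [-0.8   0.38  0.93  1.58 -0.31  1.34  0.18]
t 9.25 p [ 0.5991 -0.0018  0.2168] xang 90.16 tilt [0.02 0.03] d [0.0003 0.0019 0.0218] F [-0.28  0.08 -3.28] w 0.0545 q [-0.8   0.38  0.93  1.58 -0.31  1.34  0.18]
```

View pics/l1.png

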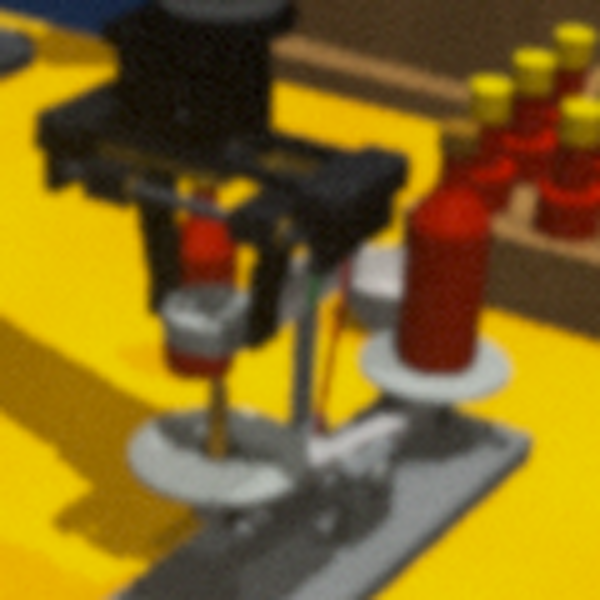

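Run:
```python
from h import *
p=np.array([.5991,-.0018,0])
for z in(.1366,.160,.184,.2132,.2302): print(z,proj("scene",p+[0,0,z]),proj("top",p+[0,0,z]))
print("jac", [proj("scene",p+[.001*(i==0),.001*(i==1),.184])-proj("scene",p+[0,0,.184]) for i in(0,1)])
im=cv2.imread("pics/l1.png")
g=cv2.resize(im,(120,120),interpolation=cv2.INTER_AREA)
hs=cv2.cvtColor(g,cv2.COLOR_BGR2HSV)
print(hs[54:78,28:54,1]);
s=cams.camera("top"); cv2.imwrite("pics/t2.png",s[:,:,::-1]);crop(s,200,120,100,80,7,"pics/l2.png")
```

```text
0.1366 [[266.06838724 189.41546136]] [[254.36206072 173.58345928]]
0.16 [[266.27736445 182.39234641]] [[254.62094652 171.86309425]]
0.184 [[266.49700451 175.00195554]] [[254.89806879 170.02149635]]
0.2132 [[266.77174617 165.74458006]] [[255.25221865 167.66794649]]
0.2302 [[266.93562678 160.21576984]] [[255.46756769 166.23677732]]
jac [array([[0.2958575 , 0.10680102]]), array([[ 0.20296829, -0.14200607]])]
[[255 252 242 206 175 180 182 181 238 236 236 247 252 242 233 245 250 247
  241 253 255 253 226 205 170 173]
 [255 253 237 216 213 162 165 168 215 233 216 219 225 226 213 228 215 211
  231 252 254 252 220 172 155 158]
 [255 253 238 206 159 147 154 163 175 185 177 174 165 171 163 161 157 167
  192 221 230 232 213 212 145 176]
 [255 253 235 181 154 112 104 109 115 113 115 110 103  99  97  92  89  97
  128 162 178 182 165 137 153 191]
 [255 252 219 177 112  77  49  40  48  56  42  46  48  47  50  47  41  50
   64  84 100 108 103 118 206 179]
 [255 252 227 168  78  42  25  16  25  25  23  25  33  29  29  27  27  28
   26  26  31  41  70 124 182 198]
 [255 253 230 135  51  25  17  17  20
[... 1225 characters left out ...]
29 145 167
  206 234 250 253 255 255 255 255]
 [255 255 255 255 254 236 237 237 224 225 219 219 209 197 187 193 202 214
  245 254 255 255 255 255 255 255]
 [255 255 255 255 255 252 251 234 244 239 244 231 231 234 229 223 229 241
  254 255 255 255 255 255 255 255]
 [255 255 255 255 255 255 255 251 241 245 252 243 250 240 227 226 248 253
  255 255 255 255 255 255 255 255]
 [255 255 255 255 255 255 255 252 253 251 248 244 253 245 226 218 239 251
  255 255 255 255 255 255 255 255]
 [255 255 255 255 255 255 255 255 255 255 254 254 254 239 227 206 222 240
  254 255 255 255 255 255 255 255]
 [255 255 255 255 255 255 255 255 255 255 255 255 255 252 228 204 215 239
  254 255 255 255 255 255 255 255]]
```

View pics/l2.png

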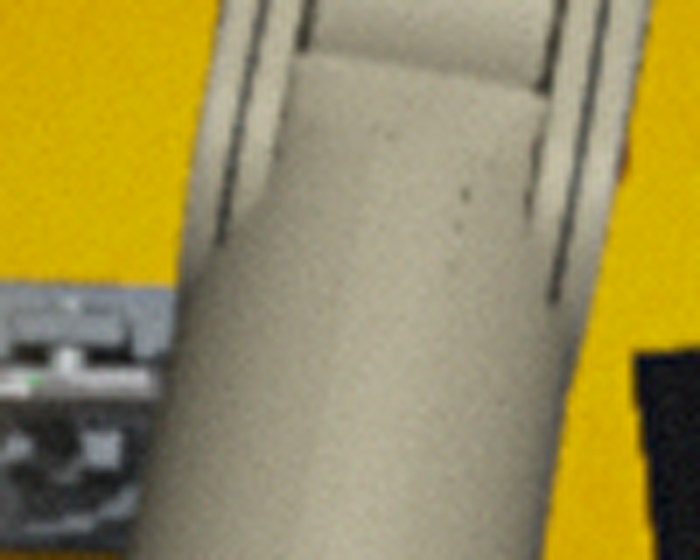

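Run:
```python
from h import *
s=cv2.imread("pics/scene0.png")[:,:,::-1]; hsv=cv2.cvtColor(np.ascontiguousarray(s),cv2.COLOR_RGB2HSV)
m=((hsv[...,1]<110)&(hsv[...,2]>140)).astype(np.uint8); o=np.zeros_like(m);o[178:202,248:290]=m[178:202,248:290]
c=max(cv2.findContours(o,cv2.RETR_EXTERNAL,cv2.CHAIN_APPROX_NONE)[0],key=cv2.contourArea)
print(cv2.boundingRect(c)); h=cv2.convexHull(c)[:,0]
P=np.array([onplane("scene",p,.136)[:2] for p in h])
pred=np.array([.6018,.0032]);print(np.c_[h,np.round((P-pred)*1000,1),np.round(np.linalg.norm(P-pred,axis=1)*1000,1)])
print(proj("scene",[*pred,.136]),proj("scene",[*pred,.132]))
```

```text
(251, 181, 39, 20)
[[265.  181.  -32.6  32.8  46.3]
 [276.  182.   -3.2  47.6  47.8]
 [282.  184.   17.2  48.6  51.6]
 [289.  188.   45.4  41.9  61.7]
 [289.  192.   56.7  23.4  61.3]
 [283.  196.   54.1  -4.4  54.3]
 [279.  198.   50.7 -19.6  54.3]
 [276.  199.   46.8 -28.7  54.9]
 [270.  200.   36.3 -42.7  56.1]
 [263.  200.   21.  -54.2  58.1]
 [257.  198.    2.1 -55.9  56. ]
 [254.  196.  -10.5 -52.8  53.8]
 [252.  194.  -21.1 -47.8  52.3]
 [251.  192.  -29.5 -41.1  50.6]
 [251.  188.  -42.4 -23.9  48.6]
 [255.  184.  -46.3   1.   46.3]
 [259.  182.  -43.5  17.4  46.9]
 [264.  181.  -35.   31.1  46.8]]
[[267.82773331 189.15206334]] [[267.78884138 190.33273667]]
```

Call:
{"fn": "arm_command", "kwargs": {
  "increments": [
    {"gripper": 50, "dx": 0.0003, "dy": 0.003, "dz": 0, "spin": 0},
    {"gripper": 50, "dx": 0, "dy": 0, "dz": 0.01, "spin": 0},
    {"gripper": 50, "dx": 0, "dy": 0, "dz": 0.01, "spin": 0},
    {"gripper": 50, "dx": 0, "dy": 0, "dz": 0.004, "spin": 0},
    {"gripper": 50, "dx": 0, "dy": 0, "dz": 0.004, "spin": 0},
    {"gripper": 50, "dx": 0, "dy": 0, "dz": 0.004, "spin": 0},
    {"gripper": 50, "dx": 0, "dy": 0, "dz": 0.004, "spin": 0},
    {"gripper": 50, "dx": 0, "dy": 0, "dz": 0, "spin": 0}
  ]
}}

```text
time: 10.3
ee_pos: [0.6024, -0.0007, 0.1803]
eef_rot: [0.706, 0.709, -0.0, 0.0]
ft_force: [1.0, -1.4, -3.3]
width: 0.0547
```

Run:
```python
from h import *
to(.602,-.0015,.18)
s=cams.camera("scene"); crop(s,225,100,120,120,5,"pics/l3.png")
to(.602,-.0015,.18)
```

```text
t 10.3 p [ 0.6024 -0.0007  0.1803] xang 90.23 tilt [ 0.01 -0.01] d [-0.0008 -0.0004  0.0003] F [ 0.99 -1.44 -3.32] w 0.0547 q [-0.78  0.42  0.91  1.62 -0.34  1.27  0.2 ]
t 10.35 p [ 0.6024 -0.0007  0.1805] xang 90.23 tilt [ 0.01 -0.01] d [-0.0008 -0.0004  0.0005] F [ 1.73 -1.09 -4.17] w 0.0548 q [-0.78  0.42  0.91  1.62 -0.34  1.27  0.2 ]
```

View pics/l3.png

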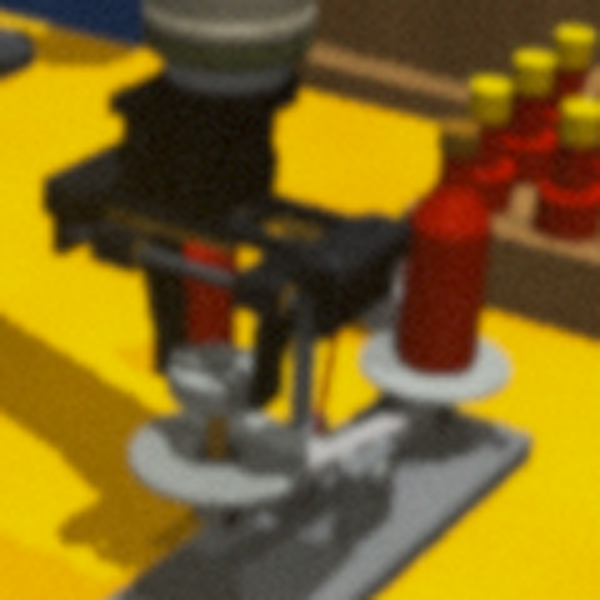

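The image shows the ring lowered over the spindle with the beam still at its stop. Fz hasn't risen, so the bore is on. The side force of about (+1.3,-1.2) N says to shift slightly towards +x and -y.

Call:
{"fn": "arm_command", "kwargs": {
  "increments": [
    {"gripper": 50, "dx": -0.0004, "dy": 0.0004, "dz": 0, "spin": 0},
    {"gripper": 50, "dx": -0.0004, "dy": 0.0004, "dz": 0, "spin": 0},
    {"gripper": 50, "dx": 0, "dy": 0, "dz": 0, "spin": 0},
    {"gripper": 50, "dx": 0, "dy": 0, "dz": 0, "spin": 0},
    {"gripper": 50, "dx": 0, "dy": 0, "dz": 0.003, "spin": 0},
    {"gripper": 50, "dx": 0, "dy": 0, "dz": 0.003, "spin": 0},
    {"gripper": 50, "dx": 0, "dy": 0, "dz": 0, "spin": 0},
    {"gripper": 50, "dx": 0, "dy": 0, "dz": 0, "spin": 0}
  ]
}}

```text
time: 11.35
ee_pos: [0.6031, -0.0014, 0.1745]
eef_rot: [0.706, 0.709, 0.0, -0.0]
ft_force: [0.4, -0.1, -3.0]
width: 0.0544
```

Run:
```python
from h import *
to(.602,-.0015,.1396)
```

```text
t 11.35 p [ 0.6031 -0.0014  0.1745] xang 90.23 tilt [-0.  0.] d [-0.0001 -0.0011  0.0349] F [ 0.43 -0.06 -2.98] w 0.0544 q [-0.77  0.42  0.91  1.63 -0.35  1.26  0.2 ]
```

Call:
{"fn": "arm_command", "kwargs": {
  "increments": [
    {"gripper": 50, "dx": 0, "dy": 0, "dz": 0.006, "spin": 0},
    {"gripper": 50, "dx": 0, "dy": 0, "dz": 0.006, "spin": 0},
    {"gripper": 50, "dx": 0, "dy": 0, "dz": 0.006, "spin": 0},
    {"gripper": 50, "dx": 0, "dy": 0, "dz": 0.005, "spin": 0},
    {"gripper": 50, "dx": 0, "dy": 0, "dz": 0.005, "spin": 0},
    {"gripper": 50, "dx": 0, "dy": 0, "dz": 0.003, "spin": 0},
    {"gripper": 50, "dx": 0, "dy": 0, "dz": 0, "spin": 0},
    {"gripper": 50, "dx": 0, "dy": 0, "dz": 0, "spin": 0}
  ]
}}

```text
time: 12.35
ee_pos: [0.6033, -0.0014, 0.1437]
eef_rot: [0.706, 0.709, 0.0, 0.0]
ft_force: [-0.5, -0.4, -3.5]
width: 0.0549
```

Call:
{"fn": "arm_command", "kwargs": {
  "increments": [
    {"gripper": 50, "dx": 0, "dy": 0, "dz": 0.002, "spin": 0},
    {"gripper": 50, "dx": 0, "dy": 0, "dz": 0.002, "spin": 0},
    {"gripper": 50, "dx": 0, "dy": 0, "dz": 0.002, "spin": 0},
    {"gripper": 50, "dx": 0, "dy": 0, "dz": 0.002, "spin": 0},
    {"gripper": 50, "dx": 0, "dy": 0, "dz": 0, "spin": 0},
    {"gripper": 50, "dx": 0, "dy": 0, "dz": 0, "spin": 0},
    {"gripper": 50, "dx": 0, "dy": 0, "dz": 0, "spin": 0},
    {"gripper": 50, "dx": 0, "dy": 0, "dz": 0, "spin": 0}
  ]
}}

```text
time: 13.35
ee_pos: [0.6032, -0.0014, 0.1356]
eef_rot: [0.706, 0.709, 0.0, 0.0]
ft_force: [-1.1, -1.1, -1.5]
width: 0.0546
```

Run:
```python
from h import *
to(.603,-.0015,.1396)
s=cams.camera("scene"); crop(s,225,100,120,120,5,"pics/l4.png")
to(.603,-.0015,.1396)
```

```text
t 13.35 p [ 0.6032 -0.0014  0.1356] xang 90.23 tilt [0.01 0.01] d [-0.0001 -0.0002 -0.004 ] F [-1.05 -1.05 -1.53] w 0.0546 q [-0.75  0.46  0.88  1.67 -0.38  1.19  0.23]
t 13.4 p [ 0.6032 -0.0014  0.1356] xang 90.24 tilt [0.01 0.  ] d [-0.0001 -0.0002 -0.004 ] F [-0.35 -1.61 -0.16] w 0.0547 q [-0.75  0.46  0.88  1.67 -0.38  1.19  0.23]
```

View pics/l4.png

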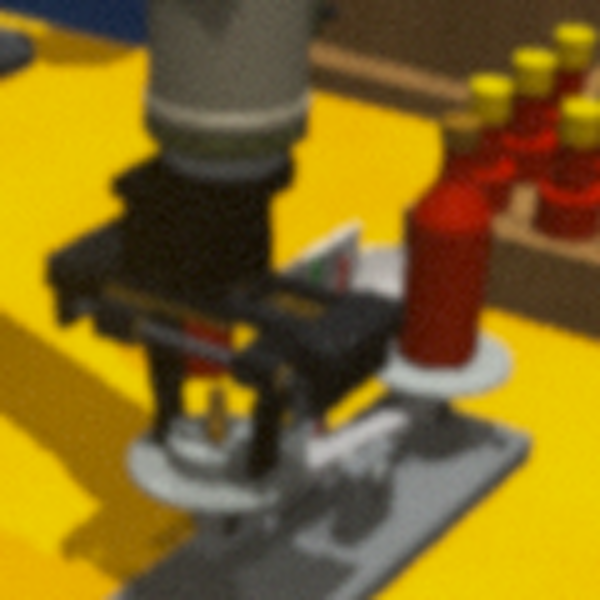

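Call:
{"fn": "arm_command", "kwargs": {
  "increments": [
    {"gripper": 50, "dx": -0.0008, "dy": 0, "dz": 0.001, "spin": 0},
    {"gripper": 50, "dx": -0.0003, "dy": 0, "dz": 0.0015, "spin": 0},
    {"gripper": 50, "dx": -0.0003, "dy": 0, "dz": 0.0015, "spin": 0},
    {"gripper": 50, "dx": -0.0002, "dy": 0, "dz": 0.001, "spin": 0},
    {"gripper": 50, "dx": 0, "dy": 0, "dz": 0, "spin": 0},
    {"gripper": 50, "dx": 0, "dy": 0, "dz": 0, "spin": 0},
    {"gripper": 50, "dx": 0, "dy": 0, "dz": 0, "spin": 0},
    {"gripper": 50, "dx": 0, "dy": 0, "dz": 0, "spin": 0}
  ]
}}

```text
time: 14.4
ee_pos: [0.6032, -0.003, 0.1306]
eef_rot: [0.706, 0.709, 0.0, -0.0]
ft_force: [-0.5, 1.7, -0.2]
width: 0.055
```

Run:
```python
from h import *
for i in range(4):
    to(.603,-.0015,.1396)
    s=cams.camera("scene")
crop(s,225,100,120,120,5,"pics/l5.png")
```

```text
t 14.4 p [ 0.6032 -0.003   0.1306] xang 90.23 tilt [0.   0.01] d [ 0.0015 -0.0002 -0.009 ] F [-0.53  1.67 -0.19] w 0.055 q [-0.75  0.47  0.88  1.67 -0.38  1.18  0.23]
t 14.45 p [ 0.6032 -0.003   0.1306] xang 90.23 tilt [0.   0.01] d [ 0.0015 -0.0002 -0.009 ] F [-0.37  1.08 -1.21] w 0.0544 q [-0.75  0.47  0.88  1.67 -0.38  1.18  0.23]
t 14.5 p [ 0.6031 -0.003   0.1305] xang 90.24 tilt [0.   0.01] d [ 0.0015 -0.0001 -0.0091] F [-0.17  1.02 -0.84] w 0.055 q [-0.75  0.47  0.88  1.67 -0.38  1.18  0.23]
t 14.55 p [ 0.6032 -0.003   0.1306] xang 90.23 tilt [0.   0.01] d [ 0.0015 -0.0002 -0.009 ] F [ 0.43  0.94 -0.58] w 0.0546 q [-0.75  0.47  0.88  1.67 -0.38  1.18  0.23]
```

View pics/l5.png

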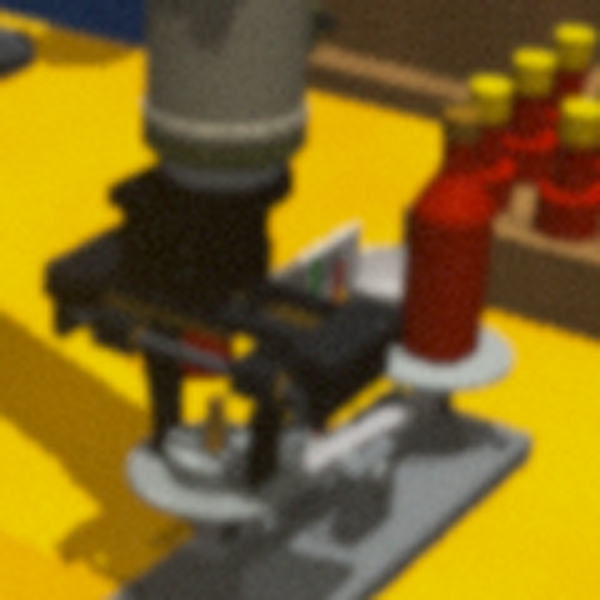

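Call:
{"fn": "arm_command", "kwargs": {
  "increments": [
    {"gripper": 50, "dx": 0.0004, "dy": 0, "dz": 0.001, "spin": 0},
    {"gripper": 50, "dx": 0.0003, "dy": 0, "dz": 0.0015, "spin": 0},
    {"gripper": 50, "dx": 0, "dy": 0, "dz": 0.0015, "spin": 0},
    {"gripper": 50, "dx": 0, "dy": 0, "dz": 0.001, "spin": 0},
    {"gripper": 50, "dx": 0, "dy": 0, "dz": 0, "spin": 0},
    {"gripper": 50, "dx": 0, "dy": 0, "dz": 0, "spin": 0},
    {"gripper": 50, "dx": 0, "dy": 0, "dz": 0, "spin": 0},
    {"gripper": 50, "dx": 0, "dy": 0, "dz": 0, "spin": 0}
  ]
}}

```text
time: 15.6
ee_pos: [0.6032, -0.0022, 0.1256]
eef_rot: [0.706, 0.709, 0.0, -0.0]
ft_force: [-0.5, -1.6, -0.2]
width: 0.0548
```

Run:
```python
from h import *
F=[]
for i in range(6):
    F.append(read_state()["ft_force"]); s=cams.camera("scene")
to(.603,-.0015,.1396); print(np.round(F,2),np.mean(F,0))
```

```text
t 15.9 p [ 0.6032 -0.0022  0.1255] xang 90.23 tilt [0.   0.01] d [ 0.0007 -0.0002 -0.0141] F [-0.29 -1.54 -0.06] w 0.0547 q [-0.75  0.47  0.88  1.68 -0.39  1.18  0.23]
[[-0.52 -1.65 -0.17]
 [ 0.25 -1.42  1.15]
 [-0.32 -1.76  0.17]
 [-0.24 -1.34 -0.36]
 [-0.3  -1.41 -0.  ]
 [-0.6  -1.28  0.1 ]] [-0.28998384 -1.47540846  0.14791214]
```

Call:
{"fn": "arm_command", "kwargs": {
  "increments": [
    {"gripper": 50, "dx": -0.0005, "dy": 0, "dz": 0, "spin": 0},
    {"gripper": 50, "dx": 0, "dy": 0, "dz": 0, "spin": 0},
    {"gripper": 66, "dx": 0, "dy": 0, "dz": 0, "spin": 0},
    {"gripper": 72, "dx": 0, "dy": 0, "dz": 0, "spin": 0},
    {"gripper": 80, "dx": 0, "dy": 0, "dz": 0, "spin": 0},
    {"gripper": 80, "dx": 0, "dy": 0, "dz": 0, "spin": 0},
    {"gripper": 80, "dx": 0, "dy": 0, "dz": 0, "spin": 0},
    {"gripper": 80, "dx": 0, "dy": 0, "dz": 0, "spin": 0}
  ]
}}

```text
time: 16.9
ee_pos: [0.6032, -0.0028, 0.1255]
eef_rot: [0.706, 0.709, 0.0, -0.0]
ft_force: [-0.3, 0.0, 0.0]
width: 0.0694
```

Run:
```python
from h import *
to(.603,-.0015,.1396); s=cams.camera("scene"); crop(s,225,100,120,120,5,"pics/l6.png")
to(.603,-.0015,.1396)
```

```text
t 16.9 p [ 0.6032 -0.0028  0.1255] xang 90.23 tilt [0. 0.] d [ 0.0013 -0.0002 -0.0141] F [-0.26  0.04  0.05] w 0.0694 q [-0.75  0.47  0.88  1.68 -0.39  1.18  0.23]
t 16.95 p [ 0.6031 -0.0028  0.1255] xang 90.24 tilt [-0.  0.] d [ 0.0013 -0.0001 -0.0141] F [ 0.36  0.08 -0.03] w 0.0698 q [-0.75  0.47  0.88  1.68 -0.39  1.18  0.23]
```

View pics/l6.png

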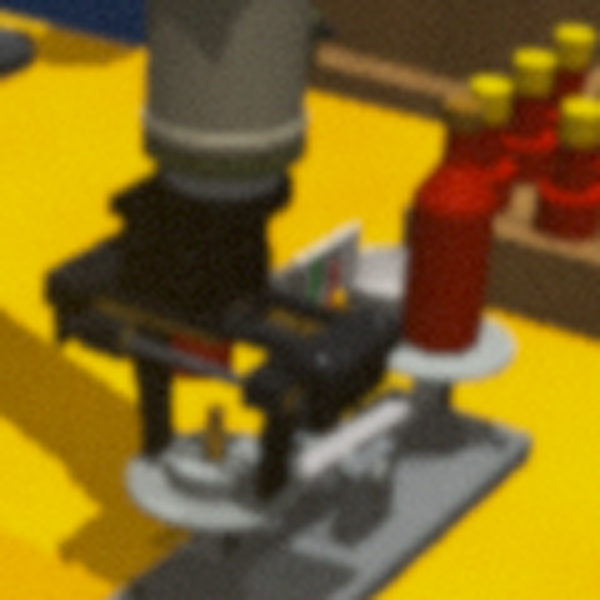

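Call:
{"fn": "arm_command", "kwargs": {
  "increments": [
    {"gripper": 80, "dx": 0, "dy": 0, "dz": -0.01, "spin": 0},
    {"gripper": 80, "dx": 0, "dy": 0, "dz": -0.02, "spin": 0},
    {"gripper": 80, "dx": 0, "dy": 0, "dz": -0.03, "spin": 0},
    {"gripper": 80, "dx": 0, "dy": 0, "dz": -0.03, "spin": 0},
    {"gripper": 80, "dx": -0.03, "dy": -0.005, "dz": 0, "spin": 0},
    {"gripper": 80, "dx": -0.05, "dy": -0.005, "dz": 0, "spin": 0},
    {"gripper": 80, "dx": -0.05, "dy": -0.005, "dz": 0, "spin": 0},
    {"gripper": 80, "dx": -0.05, "dy": -0.005, "dz": 0.02, "spin": 0}
  ]
}}

```text
time: 17.95
ee_pos: [0.5848, -0.1848, 0.1983]
eef_rot: [0.705, 0.709, 0.001, 0.002]
ft_force: [0.6, -0.1, -0.3]
width: 0.0698
```

Call:
{"fn": "arm_command", "kwargs": {
  "increments": [
    {"gripper": 80, "dx": -0.02, "dy": 0, "dz": 0.02, "spin": 0},
    {"gripper": 80, "dx": -0.01, "dy": 0, "dz": 0.02, "spin": 0},
    {"gripper": 80, "dx": 0, "dy": 0, "dz": 0, "spin": 0},
    {"gripper": 80, "dx": 0, "dy": 0, "dz": 0, "spin": 0},
    {"gripper": 80, "dx": 0, "dy": 0, "dz": 0, "spin": 0},
    {"gripper": 80, "dx": 0, "dy": 0, "dz": 0, "spin": 0},
    {"gripper": 80, "dx": 0, "dy": 0, "dz": 0, "spin": 0},
    {"gripper": 80, "dx": 0, "dy": 0, "dz": 0, "spin": 0}
  ]
}}

```text
time: 18.95
ee_pos: [0.5841, -0.2128, 0.1556]
eef_rot: [0.706, 0.709, 0.0, 0.0]
ft_force: [0.7, 0.2, -0.6]
width: 0.0698
```

Run:
```python
from h import *
to(.5803,-.1793,.03); S=[];T=[]
for i in range(4): S.append(cams.camera("scene").astype(float));T.append(cams.camera("top").astype(float))
s=np.mean(S,0).astype(np.uint8);t=np.mean(T,0).astype(np.uint8)
cv2.imwrite("pics/s7.png",s[:,:,::-1]);cv2.imwrite("pics/t7.png",t[:,:,::-1])
crop(s,215,110,150,110,5,"pics/l7.png");crop(t,140,140,140,70,5,"pics/l8.png")
```

```text
t 18.95 p [ 0.5841 -0.2128  0.1556] xang 90.24 tilt [0.01 0.01] d [ 0.0335 -0.0036  0.1256] F [ 0.75  0.16 -0.58] w 0.0698 q [-0.4   0.5   0.92  1.6  -0.41  1.25  0.59]
```

View pics/l7.png

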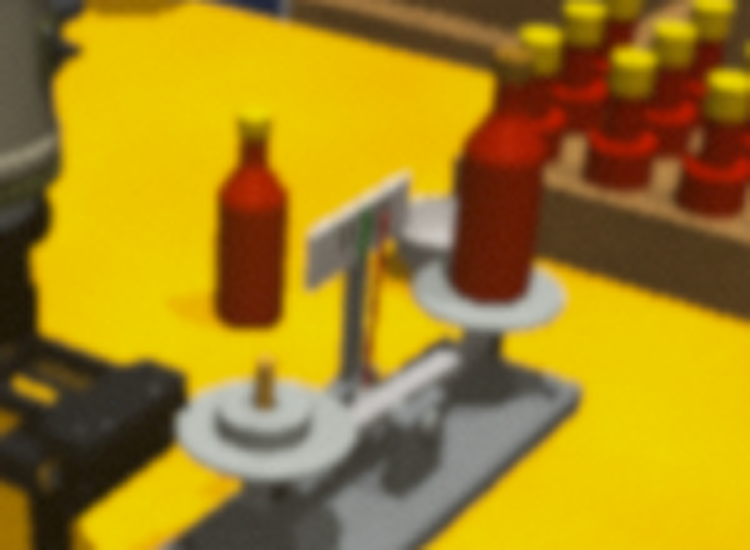

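View pics/l8.png

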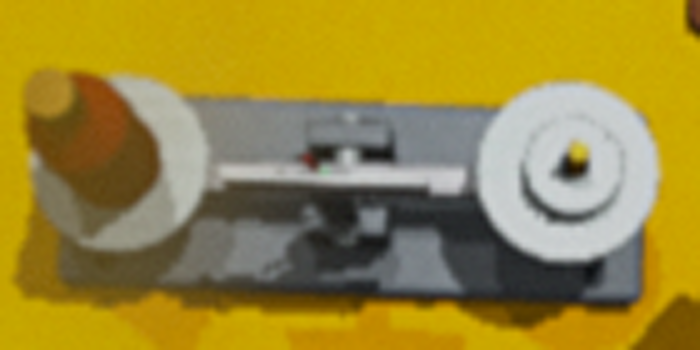

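```bash
cat > tilt.py <<'E'
from h import *
import sys
def load(f): return cv2.cvtColor(cv2.imread(f),cv2.COLOR_BGR2LAB)
def shift(a,b,x0,y0,w,h,ch,init):
    A=a[...,ch].astype(np.float32);B=b[...,ch].astype(np.float32)
    T=np.ascontiguousarray(A[y0:y0+h,x0:x0+w]); W=np.array([[1,0,x0+init[0]],[0,1,y0+init[1]]],np.float32)
    cc,W=cv2.findTransformECC(T,B,W,cv2.MOTION_TRANSLATION,(3,300,1e-6),None,3)
    return cc,W[0,2]-x0,W[1,2]-y0
f=sys.argv[1]
Py=.0032+.1274 # pivot y
def bp(th,z0=0): return np.array([.6018,Py+.13*np.cos(th),.110+.13*np.sin(th)+z0])
for cam,boxes in (("scene",[(304,120,26,54,2),(304,120,26,54,1),(304,150,26,24,1)]),("top",[(146,152,24,24,1),(146,152,24,24,2)])):
    a=load(f"pics/{cam}0.png");b=load(f"pics/{cam[0]}{f}.png")
    for x0,y0,w,h,ch in boxes:
        zz=.09 if cam=="scene" else .15
        g=lambda th: (proj(cam,bp(th,zz))-proj(cam,bp(-.2,zz)))[0]
        try:
            cc,dx,dy=shift(a,b,x0,y0,w,h,ch,g(-.1))
        except cv2.error as e: print("fail");continue
        ths=np.linspace(-.2,.1,601); G=np.array([g(t) for t in ths])
        ty=ths[np.argmin(abs(G[:,1]-dy))]; tb=ths[np.argmin(((G-[dx,dy])**2).sum(1))]
        print(cam,ch,"cc",round(cc,4),"d",round(dx,2),round(dy,2),"th_row",ty.round(4),"th_best",tb.round(4),"pred",g(tb).round(2),"grams",round(-tb/.0008,1))
E
python3 tilt.py 7
```

```text
scene 2 cc 0.874 d 0.89 -1.34 th_row -0.1645 th_best -0.1615 pred [ 0.27 -1.45] grams 201.9
scene 1 cc 0.9471 d 0.92 -3.48 th_row -0.1075 th_best -0.106 pred [ 0.61 -3.53] grams 132.5Traceback (most recent call last):
  File "tilt.py", line 20, in <module>
    ths=np.linspace(-.2,.1,601); G=np.array([g(t) for t in ths])
                                             ~^^^
  File "tilt.py", line 16, in <lambda>
    g=lambda th: (proj(cam,bp(th,zz))-proj(cam,bp(-.2,zz)))[0]
                                      ~~~~^^^^^^^^^^^^^^^^
  File "h.py", line 11, in proj
    K,d,R,t,rv=cal(n); return cv2.projectPoints(np.array(P,float).reshape(-1,1,3),rv,t,K,d)[0].reshape(-1,2)
               ~~~^^^
  File "h.py", line 4, in cal
    c=cams.camera_info(n); R=cv2.Rodrigues(c["rvec"])[0]; return c["K"],np.array([c["k1"],0,0,0.]),R,np.array(c["tvec"]),c["rvec"]
ValueError: time passes only in moves, steps and waits
```

```bash
python3 - <<'E'
import re
s=open("h.py").read()
s=s.replace("def cal(n):\n","_C={}\ndef cal(n):\n    if n not in _C: _C[n]=_cal(n)\n    return _C[n]\ndef _cal(n):\n");open("h.py","w").write(s)
s=open("tilt.py").read()
s=s[:s.index("for cam,boxes")]+'''
def wp(th,z0=0): return np.array([.6018,Py-.13*np.cos(th),.110-.13*np.sin(th)+z0])
for cam,fn,zz,boxes in (("scene",bp,0.,[(296,164,32,18,0),(296,164,32,18,1),(296,164,32,18,2),(300,158,24,24,0)]),("scene",bp,.09,[(302,140,28,20,1)]),("scene",wp,0.,[(247,180,14,20,2),(247,178,12,18,2),(247,180,14,20,1)]),("top",bp,.15,[(146,152,24,24,1),(146,152,24,24,2)]),("top",wp,0,[(258,150,18,46,2),(240,150,36,12,2)]),("top",bp,0,[(158,150,28,14,2),(170,150,16,44,2)])):
    a=load(f"pics/{cam}0.png");b=load(f"pics/{cam[0]}{f}.png")
    ths=np.linspace(-.2,.1,301); g0=proj(cam,fn(-.2,zz));G=np.array([proj(cam,fn(t,zz))[0]-g0[0] for t in ths])
    for x0,y0,w,h,ch in boxes:
        try: cc,dx,dy=shift(a,b,x0,y0,w,h,ch,G[100])
        except cv2.error as e: print("fail");continue
        d2=((G-[dx,dy])**2).sum(1);i=d2.argmin()
        j=abs(G[:,1]-dy).argmin()
        print(cam,fn.__name__,(x0,y0,w,h),ch,"cc",round(cc,4),"d",round(dx,2),round(dy,2),"pred",G[i].round(2),"grams",round(-ths[i]/.0008,1),"row only",round(-ths[j]/.0008,1))
'''
open("tilt.py","w").write(s)
E
python3 tilt.py 7
```

```text
scene bp (296, 164, 32, 18) 0 cc 0.8887 d 1.05 -3.02 pred [ 0.55 -3.12] grams 138.7 row only 142.5
scene bp (296, 164, 32, 18) 1 cc 0.9897 d 0.77 -4.08 pred [ 0.7  -4.09] grams 103.7 row only 103.7
scene bp (296, 164, 32, 18) 2 cc 0.798 d 0.96 -3.81 pred [ 0.66 -3.85] grams 112.5 row only 113.7
scene bp (300, 158, 24, 24) 0 cc 0.8982 d 1.3 -3.13 pred [ 0.57 -3.26] grams 133.7 row only 138.7
scene bp (302, 140, 28, 20) 1 cc 0.9873 d 0.93 -3.77 pred [ 0.66 -3.83] grams 122.5 row only 125.0
scene wp (247, 180, 14, 20) 2 cc 0.6966 d 2.18 4.8 pred [-0.55  4.54] grams 110.0 row only 101.2
scene wp (247, 178, 12, 18) 2 cc 0.6932 d 4.45 2.32 pred [-0.24  1.73] grams 197.5 row only 180.0
scene wp (247, 180, 14, 20) 1 cc 0.7019 d -2.65 3.57 pred [-0.48  3.79] grams 133.7 row only 140.0
top bp (146, 152, 24, 24) 1 cc 0.9958 d -2.0 -1.36 pred [-2.07 -1.29] grams 110.0 row only 102.5
top bp (146, 152, 24, 24) 2 cc 0.9963 d -1.96 -1.32 pred [-2.02 -1.25] grams 113.7 row only 107.5
top wp (258, 150, 18, 46) 2 cc 0.9982 d 0.24 1.04 pred [0.56 0.92] grams 126.2 row only 110.0
top wp (240, 150, 36, 12) 2 cc 0.9974 d 0.7 1.31 pred [0.67 1.31] grams 73.7 row only 73.7
top bp (158, 150, 28, 14) 2 cc 0.9831 d -1.19 -0.73 pred [-1.21 -0.68] grams 152.5 row only 146.2
top bp (170, 150, 16, 44) 2 cc 0.9927 d -0.98 -0.45 pred [-0.94 -0.51] grams 176.2 row only 185.0
```

Run:
```python
from h import *
s0=cv2.imread("pics/scene0.png");s7=cv2.imread("pics/s7.png");t0=cv2.imread("pics/top0.png");t7=cv2.imread("pics/t7.png")
Z=lambda i,x,y,w,h: cv2.resize(i[y:y+h,x:x+w],None,fx=10,fy=10,interpolation=cv2.INTER_CUBIC)
cv2.imwrite("pics/d1.png",np.vstack([np.hstack([Z(s0,272,140,35,28),Z(s7,272,140,35,28)]),np.hstack([Z(t0,190,164,35,16),Z(t7,190,164,35,16)])]))
for n,i,(x,y,w,h) in(("s0",s0,(280,140,22,30)),("s7",s7,(280,140,22,30)),("t0",t0,(190,164,30,16)),("t7",t7,(190,164,30,16))):
    c=i[y:y+h,x:x+w].astype(float); red=c[...,2]-np.maximum(c[...,1],c[...,0]); grn=c[...,1]-np.maximum(c[...,2],c[...,0])
    for nm,m,th in(("red",red,25),("grn",grn,12)):
        mm=np.where(m>th,m,0);ys,xs=np.mgrid[y:y+h,x:x+w]
        if mm.sum()>0:
            print(n,nm,"cent",(xs*mm).sum()/mm.sum(),(ys*mm).sum()/mm.sum(),(mm>0).sum())
            for r_ in range(h):
                if mm[r_].sum()>0: print("   row",y+r_,"col %.2f"%((xs[r_]*mm[r_]).sum()/mm[r_].sum()),"sum %.0f"%mm[r_].sum())
```

```text
s0 red cent 289.9541848472828 151.42046806822688 334
   row 140 col 290.69 sum 1131
   row 141 col 290.65 sum 1129
   row 142 col 290.56 sum 1115
   row 143 col 290.36 sum 1087
   row 144 col 290.21 sum 1028
   row 145 col 289.96 sum 967
   row 146 col 289.21 sum 814
   row 147 col 288.96 sum 703
   row 148 col 288.59 sum 626
   row 149 col 286.84 sum 453
   row 150 col 282.26 sum 262
   row 151 col 281.75 sum 200
   row 152 col 283.79 sum 147
   row 153 col 288.99 sum 101
   row 154 col 293.55 sum 73
   row 155 col 293.50 sum 76
   row 156 col 293.48 sum 77
   row 157 col 293.04 sum 99
   row 158 col 292.52 sum 148
   row 159 col 292.06 sum 204
   row 160 col 291.54 sum 264
   row 161 col 291.39 sum 284
   row 162 col 291.09 sum 322
   row 163 col 291.32 sum 365
   row 164 col 291.38 sum 382
   row 165 col 291.01 sum 531
   row 166 col 290.41 sum 669
   row 167 col 290.46 sum 683
   row 168 col 289.99 sum 620
   row 169 col 289.68 sum 566
s0 grn cent 287.4689265536723 155.7909604519774 11
   row 153 col 288.00 sum 17
   row 154 col 287.55 sum 33
   row 155 col 287.56 sum 32
   row 1
[... 1098 characters left out ...]
33333333334 13
   row 152 col 288.00 sum 13
   row 153 col 287.53 sum 34
   row 154 col 287.54 sum 37
   row 155 col 287.54 sum 37
   row 156 col 287.53 sum 34
   row 157 col 287.48 sum 33
   row 158 col 287.00 sum 18
   row 159 col 287.00 sum 16
t0 red cent 196.2608695652174 171.68478260869566 5
   row 171 col 195.50 sum 88
   row 172 col 196.48 sum 66
   row 173 col 198.00 sum 30
t0 grn cent 204.3 173.67777777777778 5
   row 173 col 204.45 sum 29
   row 174 col 204.23 sum 61
t7 red cent 201.4203821656051 171.46496815286625 4
   row 171 col 201.37 sum 84
   row 172 col 201.48 sum 73
t7 grn cent 204.46666666666667 173.61333333333334 4
   row 173 col 204.45 sum 29
   row 174 col 204.48 sum 46
```

View pics/d1.png

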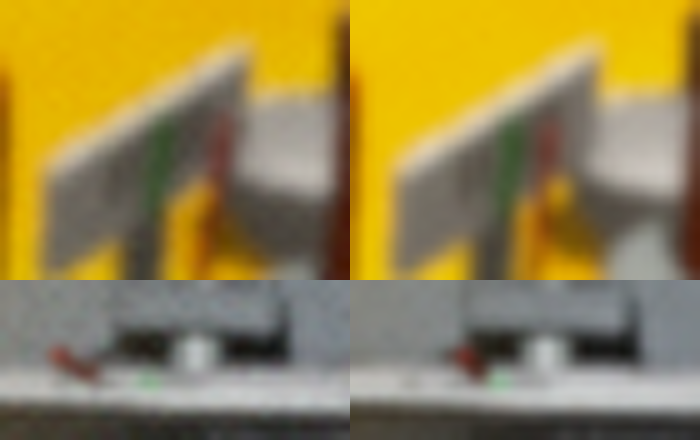

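```bash
cat > edge.py <<'E'
from h import *
import sys
f=sys.argv[1]
def sat(p):
    return cv2.cvtColor(cv2.GaussianBlur(cv2.imread(p),(3,1),0),cv2.COLOR_BGR2HSV)[...,1].astype(float)
def top_edge(S,c,r0,r1):
    col=S[:,c]
    for r in range(r1,r0,-1):   # going up from inside pan (low sat) to yellow
        if col[r]<128<=col[r-1]: return r-(128-col[r])/(col[r-1]-col[r])
    return np.nan
Py=.0032+.1274
def wp(th): return np.array([.6018,Py-.13*np.cos(th),.110-.13*np.sin(th)])
def rim(th,phi): 
    return wp(th)+np.array([.052*np.cos(phi),.052*np.sin(phi),0])
files=["scene0.png","s1.png"]
S0=(sat("pics/scene0.png")+sat("pics/s1.png"))/2;S7=sat(f"pics/s{f}.png")
# predicted upper rim per column for theta
def curve(th):
    ph=np.linspace(0,2*np.pi,721);P=proj("scene",np.array([rim(th,p) for p in ph]));c=P[:,1].mean();u=P[P[:,1]<c];u=u[u[:,0].argsort()];return u
ths=np.linspace(-.2,.1,151); C=[curve(t) for t in ths]
for c in list(range(253,265))+[271,272,273,274,275,276]:
    e0=top_edge(S0,c,172,188); e7=top_edge(S7,c,174,194)
    m=np.array([np.interp(c,u[:,0],u[:,1]) for u in C]); i=abs((m-m[0])-(e7-e0)).argmin()
    print(c,round(e0,2),round(m[0],2),round(e7,2),"grams",round(-ths[i]/.0008,1))
E
python3 edge.py 7
```

```text
253 185.13 183.74 188.83 grams 125.0
254 184.31 183.08 188.29 grams 117.5
255 183.59 182.53 187.74 grams 112.5
256 182.99 182.06 187.34 grams 105.0
257 182.54 181.66 186.97 grams 105.0
258 182.14 181.31 186.64 grams 102.5
259 181.8 181.02 186.32 grams 102.5
260 181.54 180.77 185.97 grams 105.0
261 181.36 180.56 185.71 grams 110.0
262 181.19 180.38 185.57 grams 107.5
263 180.98 180.24 185.51 grams 105.0
264 180.82 180.14 185.49 grams 100.0
271 180.83 180.23 185.57 grams 102.5
272 180.9 180.36 185.58 grams 105.0
273 181.09 180.53 185.68 grams 107.5
274 181.3 180.72 185.93 grams 107.5
275 181.49 180.96 186.28 grams 102.5
276 181.72 181.23 186.59 grams 102.5
```

The weight pan's rim shift and the bottle shift put the bottle about 105 g above 300 g (about 405 g), so w100 is the best match. That is the white ring on the mat at (310,188), the only white 40 mm ring. I'll go to it and centre it with two squeezes.

Call:
{"fn": "arm_command", "kwargs": {
  "increments": [
    {"gripper": 100, "dx": 0.0335, "dy": -0.003, "dz": 0, "spin": 0},
    {"gripper": 100, "dx": 0, "dy": 0, "dz": 0.015, "spin": -10},
    {"gripper": 100, "dx": 0, "dy": 0, "dz": 0.015, "spin": -10},
    {"gripper": 100, "dx": 0, "dy": 0, "dz": 0.015, "spin": -10},
    {"gripper": 100, "dx": 0, "dy": 0, "dz": 0.015, "spin": -10},
    {"gripper": 100, "dx": 0, "dy": 0, "dz": 0.015, "spin": -10},
    {"gripper": 100, "dx": 0, "dy": 0, "dz": 0.015, "spin": -10},
    {"gripper": 100, "dx": 0, "dy": 0, "dz": 0.015, "spin": -10}
  ]
}}

```text
time: 20.35
ee_pos: [0.5809, -0.1794, 0.05]
eef_rot: [0.169, 0.986, 0.0, 0.0]
ft_force: [0.6, 0.4, -1.1]
width: 0.0871
```

```bash
python3 -c "
from h import *
to(.581,-.1793,.0065)"
```

```text
t 20.35 p [ 0.5809 -0.1794  0.05  ] xang 160.56 tilt [0. 0.] d [-0.0001  0.0001  0.0435] F [ 0.6   0.4  -1.08] w 0.0871 q [-0.25  0.5   0.6   1.72 -0.33  1.02  1.7 ]
```

Call:
{"fn": "arm_command", "kwargs": {
  "increments": [
    {"gripper": 100, "dx": 0, "dy": 0, "dz": 0.015, "spin": -10},
    {"gripper": 100, "dx": 0, "dy": 0, "dz": 0.015, "spin": -9.5},
    {"gripper": 100, "dx": 0, "dy": 0, "dz": 0.0135, "spin": 0},
    {"gripper": 30, "dx": 0, "dy": 0, "dz": 0, "spin": 0},
    {"gripper": 30, "dx": 0, "dy": 0, "dz": 0, "spin": 0},
    {"gripper": 30, "dx": 0, "dy": 0, "dz": 0, "spin": 0},
    {"gripper": 30, "dx": 0, "dy": 0, "dz": 0, "spin": 0},
    {"gripper": 30, "dx": 0, "dy": 0, "dz": 0, "spin": 0}
  ],
  "grip_force": 6
}}

```text
time: 21.35
ee_pos: [0.581, -0.1793, 0.0072]
eef_rot: [0.002, 1.0, 0.0, 0.0]
ft_force: [0.0, 0.1, -0.3]
width: 0.045
```

Call:
{"fn": "arm_command", "kwargs": {
  "increments": [
    {"gripper": 30, "dx": 0, "dy": 0, "dz": 0, "spin": 0},
    {"gripper": 75, "dx": 0, "dy": 0, "dz": 0, "spin": 0},
    {"gripper": 75, "dx": 0, "dy": 0, "dz": 0, "spin": 0},
    {"gripper": 75, "dx": 0, "dy": 0, "dz": 0, "spin": 0},
    {"gripper": 75, "dx": 0, "dy": 0, "dz": 0, "spin": 10},
    {"gripper": 75, "dx": 0, "dy": 0, "dz": 0, "spin": 10},
    {"gripper": 75, "dx": 0, "dy": 0, "dz": 0, "spin": 10},
    {"gripper": 75, "dx": 0, "dy": 0, "dz": 0, "spin": 10}
  ]
}}

```text
time: 22.35
ee_pos: [0.5809, -0.1793, 0.007]
eef_rot: [0.347, 0.938, 0.0, -0.0]
ft_force: [-0.2, 0.9, 0.1]
width: 0.0654
```

Call:
{"fn": "arm_command", "kwargs": {
  "increments": [
    {"gripper": 75, "dx": 0, "dy": 0, "dz": 0, "spin": 10},
    {"gripper": 75, "dx": 0, "dy": 0, "dz": 0, "spin": 10},
    {"gripper": 75, "dx": 0, "dy": 0, "dz": 0, "spin": 10},
    {"gripper": 75, "dx": 0, "dy": 0, "dz": 0, "spin": 10},
    {"gripper": 30, "dx": 0, "dy": 0, "dz": 0, "spin": 9.5},
    {"gripper": 30, "dx": 0, "dy": 0, "dz": 0, "spin": 0},
    {"gripper": 30, "dx": 0, "dy": 0, "dz": 0, "spin": 0},
    {"gripper": 30, "dx": 0, "dy": 0, "dz": 0, "spin": 0}
  ],
  "grip_force": 15
}}

```text
time: 23.35
ee_pos: [0.5809, -0.1794, 0.007]
eef_rot: [0.705, 0.709, 0.0, -0.0]
ft_force: [-0.1, -0.1, -0.4]
width: 0.0391
```

Call:
{"fn": "arm_command", "kwargs": {
  "increments": [
    {"gripper": 30, "dx": 0, "dy": 0, "dz": 0, "spin": 0},
    {"gripper": 30, "dx": 0, "dy": 0, "dz": 0, "spin": 0},
    {"gripper": 30, "dx": 0, "dy": 0, "dz": -0.01, "spin": 0},
    {"gripper": 30, "dx": 0, "dy": 0, "dz": -0.03, "spin": 0},
    {"gripper": 30, "dx": 0, "dy": 0, "dz": -0.045, "spin": 0},
    {"gripper": 30, "dx": 0, "dy": 0, "dz": -0.05, "spin": 0},
    {"gripper": 30, "dx": 0, "dy": 0, "dz": -0.05, "spin": 0},
    {"gripper": 30, "dx": 0, "dy": 0, "dz": -0.025, "spin": 0}
  ]
}}

```text
time: 24.35
ee_pos: [0.5813, -0.1801, 0.2205]
eef_rot: [0.706, 0.708, 0.001, 0.001]
ft_force: [-0.4, 0.5, -1.8]
width: 0.0391
```

Run:
```python
from h import *
to(.603,-.003,.215)
s=cams.camera("scene");crop(s,170,110,150,110,5,"pics/m1.png")
to(.603,-.003,.215)
# spindle tip in s7/top7
t=cv2.imread("pics/t7.png");h=cv2.cvtColor(t,cv2.COLOR_BGR2HSV);print(h[165:180,248:262,1])
s=cv2.imread("pics/s7.png");h=cv2.cvtColor(s,cv2.COLOR_BGR2HSV);print(h[180:194,260:276,1])
for p in([.6031,-.0014,.184],[.6031,-.003,.169],[.6031,-.0014,.169]): print(proj("top",p),proj("scene",p))
```

```text
t 24.35 p [ 0.5813 -0.1801  0.2205] xang 90.21 tilt [ 0.2  -0.02] d [0.177  0.0223 0.0055] F [-0.4   0.55 -1.8 ] w 0.0391 q [-0.54  0.44  1.02  1.56 -0.38  1.36  0.52]
t 24.4 p [ 0.5822 -0.1805  0.2227] xang 90.21 tilt [ 0.34 -0.04] d [0.1774 0.0214 0.0077] F [ 0.42 -0.53  1.32] w 0.039 q [-0.54  0.43  1.03  1.55 -0.38  1.36  0.52]
[[  9   7   9   4   9   6   7   6   9   7   8   6   7   9]
 [  8   6   6   6   9   7   6   9   7   7   7   7   6   7]
 [  7   6   7   9   9   5   9  10  10   5  11   5   6   9]
 [  9   7   6   7   9   6  67  88  56  20   4   9   8   6]
 [  7   5   7   6   9  28 133 174 152  79   8  10   9   9]
 [  7   7   7   9  12  46 170 195 195 116   8  11   7  10]
 [  7   5   6   9  17  84 191 197 199 101   4   7   7   7]
 [  6   7   8  10  25 100 211 223 215  51   7   9   9   6]
 [  6   9  10  13  27 100 255 230 175   8  11   7   5   5]
 [  7   5  12  12  17  53 155 145  62   6   8   6   4   7]
 [  7   8   9   9  13  14  23  16   6  11   9   6   6   6]
 [  7   7   9   8   9  11  12  15  12  10   8   7   6   5]
 [  6   6   6   6   5   9   8  12   8   9   9   6   7   6]
[... 538 characters left out ...]
8  86 100 131 178 180 137 101  93  92 100 120 152]
 [ 56  40  31  28  29  50 106 169 174 105  48  32  30  38  53  75]
 [ 18  15  12  12  16  36 101 170 172  96  35  12  12  12  17  25]
 [ 11   9  11  10  12  35 107 174 171  97  31  11  11   9   9   9]
 [ 11   9   8  10  12  35  98 152 152  92  29  13  11   9   8   8]
 [  9  11   9  11  12  22  61  91  95  57  19  11   8   9   9   9]
 [  9   9  11  11  10  13  25  33  36  23  14  11  11   9   9  10]
 [ 11  11  11   8  10  10  10  13  13  14  11   9   8   9   8  10]]
[[254.75282956 168.56071176]] [[267.7632843  175.37275228]]
[[255.16821294 169.74522137]] [[267.29277604 180.25113094]]
[[254.58029869 169.74037502]] [[267.61477579 180.0193451 ]]
```

View pics/m1.png

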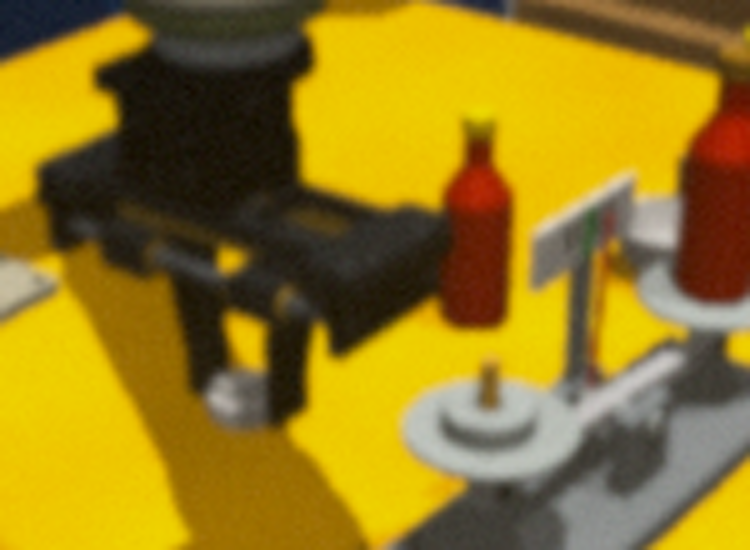

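Call:
{"fn": "arm_command", "kwargs": {
  "increments": [
    {"gripper": 30, "dx": 0.02, "dy": 0.002, "dz": 0, "spin": 0},
    {"gripper": 30, "dx": 0.04, "dy": 0.006, "dz": 0, "spin": 0},
    {"gripper": 30, "dx": 0.045, "dy": 0.006, "dz": 0, "spin": 0},
    {"gripper": 30, "dx": 0.04, "dy": 0.005, "dz": 0, "spin": 0},
    {"gripper": 30, "dx": 0.022, "dy": 0.003, "dz": 0, "spin": 0},
    {"gripper": 30, "dx": 0.01, "dy": 0, "dz": 0.005, "spin": 0},
    {"gripper": 30, "dx": 0, "dy": 0, "dz": 0, "spin": 0},
    {"gripper": 30, "dx": 0, "dy": 0, "dz": 0, "spin": 0}
  ]
}}

```text
time: 25.4
ee_pos: [0.6019, -0.0042, 0.2121]
eef_rot: [0.707, 0.708, -0.0, 0.0]
ft_force: [0.4, 0.1, -1.4]
width: 0.0391
```

Run:
```python
from h import *
to(.6031,-.003,.180)
```

```text
t 25.4 p [ 0.6019 -0.0042  0.2121] xang 90.09 tilt [ 0.   -0.02] d [0.0012 0.0012 0.0321] F [ 0.4   0.07 -1.38] w 0.0391 q [-0.83  0.42  1.01  1.58 -0.36  1.34  0.22]
```

Call:
{"fn": "arm_command", "kwargs": {
  "increments": [
    {"gripper": 30, "dx": 0.0012, "dy": 0.0012, "dz": 0.012, "spin": 0},
    {"gripper": 30, "dx": 0, "dy": 0, "dz": 0.012, "spin": 0},
    {"gripper": 30, "dx": 0, "dy": 0, "dz": 0.008, "spin": 0},
    {"gripper": 30, "dx": 0, "dy": 0, "dz": 0.004, "spin": 0},
    {"gripper": 30, "dx": 0, "dy": 0, "dz": 0.004, "spin": 0},
    {"gripper": 30, "dx": 0, "dy": 0, "dz": 0.004, "spin": 0},
    {"gripper": 30, "dx": 0, "dy": 0, "dz": 0.002, "spin": 0},
    {"gripper": 30, "dx": 0, "dy": 0, "dz": 0, "spin": 0}
  ]
}}

```text
time: 26.4
ee_pos: [0.6033, -0.001, 0.166]
eef_rot: [0.706, 0.709, 0.0, -0.0]
ft_force: [0.1, 0.5, -0.3]
width: 0.0391
```

Run:
```python
from h import *
F=[]
for i in range(5):
    F.append(read_state()["ft_force"]); s=cams.camera("scene")
to(.6031,-.003,.1396); print(np.mean(F,0))
crop(s,215,110,150,110,5,"pics/m2.png")
```

```text
t 26.65 p [ 0.6034 -0.0011  0.1661] xang 90.24 tilt [0.01 0.01] d [-0.002  -0.0003  0.0265] F [-1.1   0.25 -1.11] w 0.0388 q [-0.82  0.46  0.98  1.64 -0.4   1.26  0.24]
[-0.09376457  0.14172906 -0.25731031]
```

View pics/m2.png

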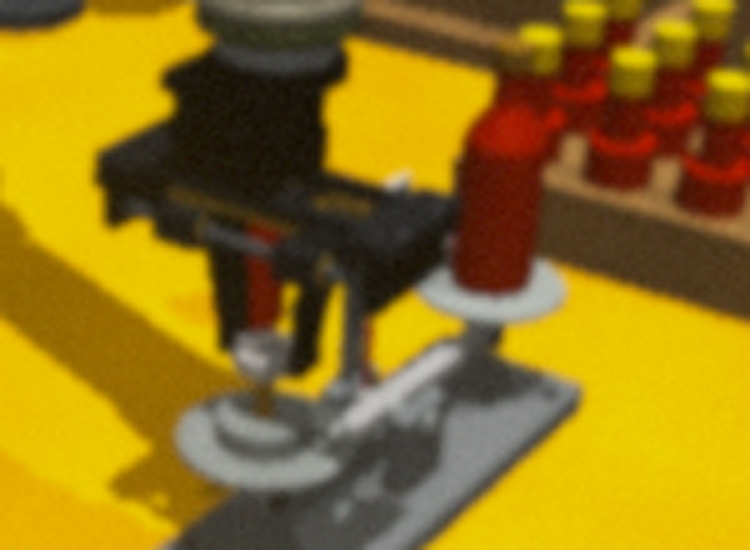

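The pan has sunk slightly and Fz is only about -0.3 N, so the ring is resting on the spindle's edge: y ended 2 mm too high. I'll lift, shift and lower again.

Call:
{"fn": "arm_command", "kwargs": {
  "increments": [
    {"gripper": 30, "dx": 0, "dy": 0, "dz": -0.005, "spin": 0},
    {"gripper": 30, "dx": 0, "dy": 0, "dz": -0.005, "spin": 0},
    {"gripper": 30, "dx": -0.002, "dy": -0.0003, "dz": 0, "spin": 0},
    {"gripper": 30, "dx": 0, "dy": 0, "dz": 0, "spin": 0},
    {"gripper": 30, "dx": 0, "dy": 0, "dz": 0, "spin": 0},
    {"gripper": 30, "dx": 0, "dy": 0, "dz": 0, "spin": 0},
    {"gripper": 30, "dx": 0, "dy": 0, "dz": 0, "spin": 0},
    {"gripper": 30, "dx": 0, "dy": 0, "dz": 0, "spin": 0}
  ]
}}

```text
time: 27.65
ee_pos: [0.6031, -0.0031, 0.176]
eef_rot: [0.706, 0.709, 0.0, -0.0]
ft_force: [0.2, 0.3, -1.6]
width: 0.039
```

Run:
```python
from h import *
F=[]
for i in range(4):
    F.append(read_state()["ft_force"]); s=cams.camera("scene")
to(.6031,-.003,.1396); print(np.mean(F,0))
```

```text
t 27.85 p [ 0.6031 -0.0031  0.176 ] xang 90.23 tilt [0.   0.01] d [0.0001 0.     0.0364] F [ 0.57 -0.32 -0.68] w 0.0392 q [-0.82  0.45  0.99  1.63 -0.39  1.28  0.24]
[-0.27945702 -0.20796844 -0.87111001]
```

Call:
{"fn": "arm_command", "kwargs": {
  "increments": [
    {"gripper": 30, "dx": 0, "dy": 0, "dz": 0.003, "spin": 0},
    {"gripper": 30, "dx": 0, "dy": 0, "dz": 0.003, "spin": 0},
    {"gripper": 30, "dx": 0, "dy": 0, "dz": 0.003, "spin": 0},
    {"gripper": 30, "dx": 0, "dy": 0, "dz": 0.003, "spin": 0},
    {"gripper": 30, "dx": 0, "dy": 0, "dz": 0, "spin": 0},
    {"gripper": 30, "dx": 0, "dy": 0, "dz": 0, "spin": 0},
    {"gripper": 30, "dx": 0, "dy": 0, "dz": 0, "spin": 0},
    {"gripper": 30, "dx": 0, "dy": 0, "dz": 0, "spin": 0}
  ]
}}

```text
time: 28.85
ee_pos: [0.6031, -0.0031, 0.1641]
eef_rot: [0.706, 0.709, 0.0, 0.0]
ft_force: [0.1, 0.8, 0.2]
width: 0.0391
```

Run:
```python
from h import *
F=[]
for i in range(5):
    F.append(read_state()["ft_force"]); s=cams.camera("scene")
to(.6031,-.003,.1396); print(np.mean(F,0))
crop(s,215,110,150,110,5,"pics/m3.png")
```

```text
t 29.1 p [ 0.6031 -0.0031  0.1641] xang 90.24 tilt [0.   0.01] d [0.     0.     0.0245] F [ 0.05 -0.91 -0.97] w 0.0389 q [-0.81  0.46  0.98  1.64 -0.4   1.25  0.25]
[-0.26875555 -0.03446272 -0.71440357]
```

View pics/m3.png

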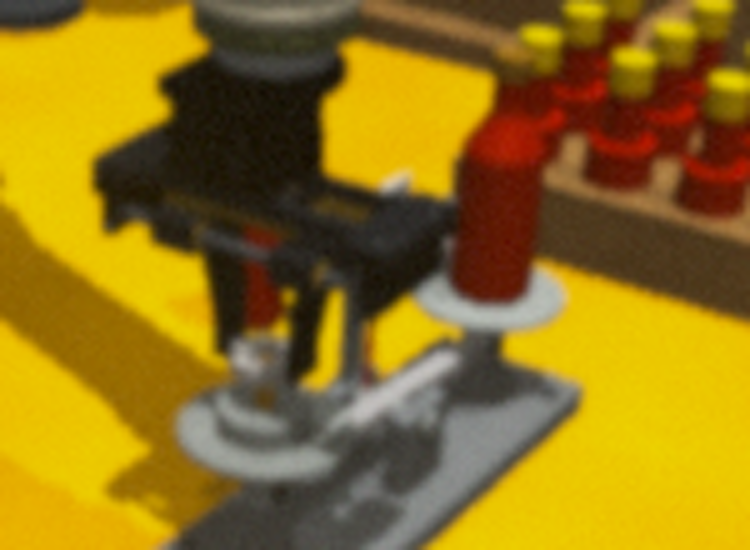

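The pan is back at its earlier height and the ring is around the spindle. Lowering on.

Call:
{"fn": "arm_command", "kwargs": {
  "increments": [
    {"gripper": 30, "dx": 0, "dy": 0, "dz": 0.005, "spin": 0},
    {"gripper": 30, "dx": 0, "dy": 0, "dz": 0.005, "spin": 0},
    {"gripper": 30, "dx": 0, "dy": 0, "dz": 0.005, "spin": 0},
    {"gripper": 30, "dx": 0, "dy": 0, "dz": 0.005, "spin": 0},
    {"gripper": 30, "dx": 0, "dy": 0, "dz": 0.002, "spin": 0},
    {"gripper": 30, "dx": 0, "dy": 0, "dz": 0.002, "spin": 0},
    {"gripper": 30, "dx": 0, "dy": 0, "dz": 0, "spin": 0},
    {"gripper": 30, "dx": 0, "dy": 0, "dz": 0, "spin": 0}
  ]
}}

```text
time: 30.1
ee_pos: [0.6031, -0.0031, 0.1402]
eef_rot: [0.706, 0.709, 0.0, 0.0]
ft_force: [-0.3, 0.1, -0.2]
width: 0.0392
```

Call:
{"fn": "arm_command", "kwargs": {
  "increments": [
    {"gripper": 30, "dx": -0.0001, "dy": 0, "dz": 0.0015, "spin": 0},
    {"gripper": 30, "dx": -0.0001, "dy": 0, "dz": 0.0015, "spin": 0},
    {"gripper": 30, "dx": -0.0001, "dy": 0, "dz": 0.0015, "spin": 0},
    {"gripper": 30, "dx": -0.0001, "dy": 0, "dz": 0.0015, "spin": 0},
    {"gripper": 30, "dx": 0, "dy": 0, "dz": 0.0015, "spin": 0},
    {"gripper": 30, "dx": 0, "dy": 0, "dz": 0, "spin": 0},
    {"gripper": 30, "dx": 0, "dy": 0, "dz": 0, "spin": 0},
    {"gripper": 30, "dx": 0, "dy": 0, "dz": 0, "spin": 0}
  ]
}}

```text
time: 31.1
ee_pos: [0.603, -0.0035, 0.1325]
eef_rot: [0.706, 0.709, -0.0, -0.0]
ft_force: [0.1, 0.2, 0.0]
width: 0.039
```

Run:
```python
from h import *
F=[]
for i in range(5):
    F.append(read_state()["ft_force"]); s=cams.camera("scene")
to(.6031,-.003,.1325); print(np.mean(F,0))
crop(s,215,110,150,110,5,"pics/m4.png")
```

```text
t 31.35 p [ 0.603  -0.0034  0.1325] xang 90.24 tilt [-0.01  0.01] d [0.0004 0.0001 0.    ] F [-0.01  0.42 -0.57] w 0.0391 q [-0.8   0.49  0.96  1.67 -0.43  1.2   0.27]
[-0.56641482  0.52963198 -0.24418261]
```

View pics/m4.png

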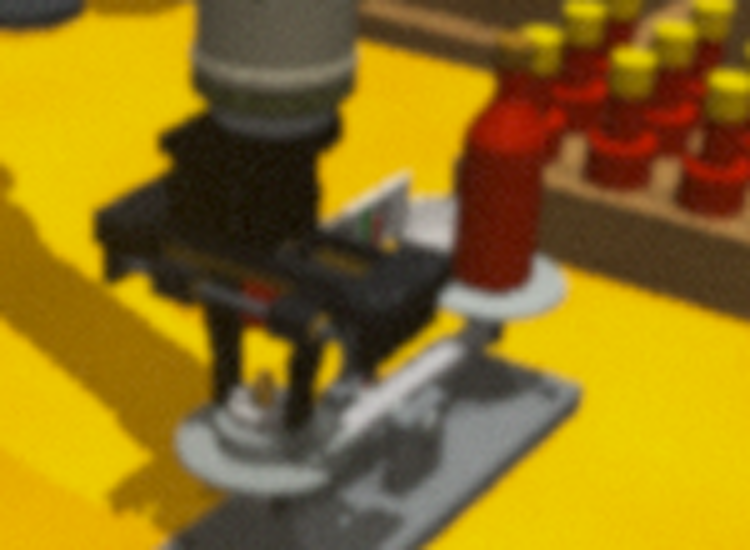

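Call:
{"fn": "arm_command", "kwargs": {
  "increments": [
    {"gripper": 30, "dx": 0, "dy": 0, "dz": 0.0008, "spin": 0},
    {"gripper": 30, "dx": 0, "dy": 0, "dz": 0, "spin": 0},
    {"gripper": 48, "dx": 0, "dy": 0, "dz": 0, "spin": 0},
    {"gripper": 55, "dx": 0, "dy": 0, "dz": 0, "spin": 0},
    {"gripper": 65, "dx": 0, "dy": 0, "dz": 0, "spin": 0},
    {"gripper": 65, "dx": 0, "dy": 0, "dz": 0, "spin": 0},
    {"gripper": 65, "dx": 0, "dy": 0, "dz": 0, "spin": 0},
    {"gripper": 65, "dx": 0, "dy": 0, "dz": 0, "spin": 0}
  ]
}}

```text
time: 32.35
ee_pos: [0.6031, -0.0035, 0.1317]
eef_rot: [0.706, 0.709, 0.0, -0.0]
ft_force: [-0.9, -0.1, -0.3]
width: 0.0563
```

Call:
{"fn": "arm_command", "kwargs": {
  "increments": [
    {"gripper": 65, "dx": 0, "dy": 0, "dz": -0.005, "spin": 0},
    {"gripper": 65, "dx": 0, "dy": 0, "dz": -0.02, "spin": 0},
    {"gripper": 65, "dx": 0, "dy": 0, "dz": -0.03, "spin": 0},
    {"gripper": 65, "dx": 0, "dy": 0, "dz": -0.03, "spin": 0},
    {"gripper": 65, "dx": -0.03, "dy": -0.005, "dz": 0, "spin": 0},
    {"gripper": 65, "dx": -0.05, "dy": -0.005, "dz": 0, "spin": 0},
    {"gripper": 65, "dx": -0.05, "dy": -0.005, "dz": 0, "spin": 0},
    {"gripper": 65, "dx": -0.05, "dy": -0.005, "dz": 0, "spin": 0}
  ]
}}

```text
time: 33.35
ee_pos: [0.5838, -0.1851, 0.2184]
eef_rot: [0.706, 0.709, 0.001, 0.001]
ft_force: [1.5, 0.6, -0.3]
width: 0.0566
```

Call:
{"fn": "arm_command", "kwargs": {
  "increments": [
    {"gripper": 65, "dx": -0.03, "dy": 0, "dz": 0, "spin": 0},
    {"gripper": 65, "dx": -0.01, "dy": 0, "dz": 0, "spin": 0},
    {"gripper": 65, "dx": 0, "dy": 0, "dz": 0, "spin": 0},
    {"gripper": 65, "dx": 0, "dy": 0, "dz": 0, "spin": 0},
    {"gripper": 65, "dx": 0, "dy": 0, "dz": 0, "spin": 0},
    {"gripper": 65, "dx": 0, "dy": 0, "dz": 0, "spin": 0},
    {"gripper": 65, "dx": 0, "dy": 0, "dz": 0, "spin": 0},
    {"gripper": 65, "dx": 0, "dy": 0, "dz": 0, "spin": 0}
  ]
}}

```text
time: 34.35
ee_pos: [0.584, -0.2235, 0.2167]
eef_rot: [0.706, 0.709, 0.0, -0.0]
ft_force: [-1.0, -0.0, 0.2]
width: 0.0565
```

```bash
python3 - <<'E'
from h import *
to(.5803,-.1793,.03); S=[];T=[]
for i in range(3): S.append(cams.camera("scene").astype(float));T.append(cams.camera("top").astype(float))
s=np.mean(S,0).astype(np.uint8);t=np.mean(T,0).astype(np.uint8)
cv2.imwrite("pics/s9.png",s[:,:,::-1]);cv2.imwrite("pics/t9.png",t[:,:,::-1])
crop(s,215,110,150,110,5,"pics/n1.png");crop(t,140,120,250,130,3,"pics/n2.png")
E
python3 edge.py 9
```

```text
t 34.35 p [ 0.584  -0.2235  0.2167] xang 90.24 tilt [0.   0.01] d [ 0.0442 -0.0035  0.1867] F [-1.   -0.02  0.17] w 0.0565 q [-0.43  0.49  1.01  1.51 -0.41  1.37  0.61]
253 185.13 183.74 192.21 grams 10.0
254 184.31 183.08 191.38 grams 12.5
255 183.59 182.53 190.74 grams 10.0
256 182.99 182.06 190.31 grams 5.0
257 182.54 181.66 189.94 grams 5.0
258 182.14 181.31 189.64 grams 2.5
259 181.8 181.02 189.28 grams 2.5
260 181.54 180.77 188.67 grams 15.0
261 181.36 180.56 187.87 grams 37.5
262 181.19 180.38 187.07 grams 60.0
263 180.98 180.24 186.59 grams 67.5
264 180.82 180.14 186.42 grams 70.0
271 180.83 180.23 186.76 grams 62.5
272 180.9 180.36 187.19 grams 52.5
273 181.09 180.53 187.79 grams 40.0
274 181.3 180.72 188.59 grams 20.0
275 181.49 180.96 189.23 grams 7.5
276 181.72 181.23 189.59 grams 5.0
```

View pics/n1.png

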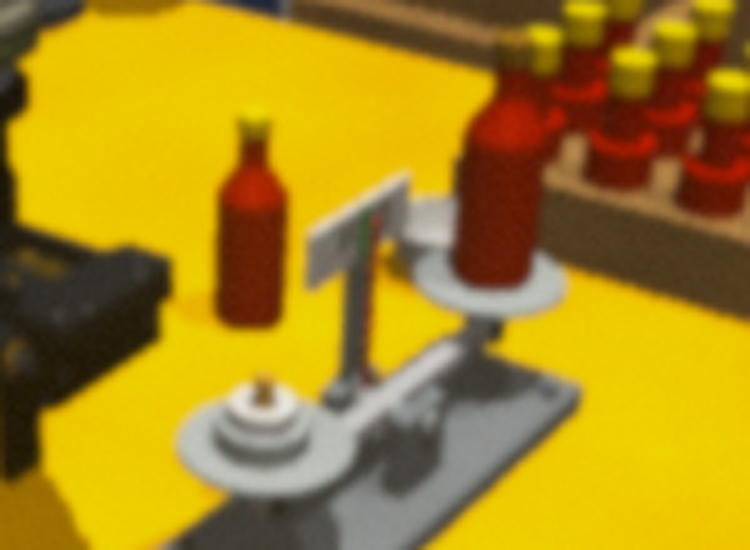

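View pics/n2.png

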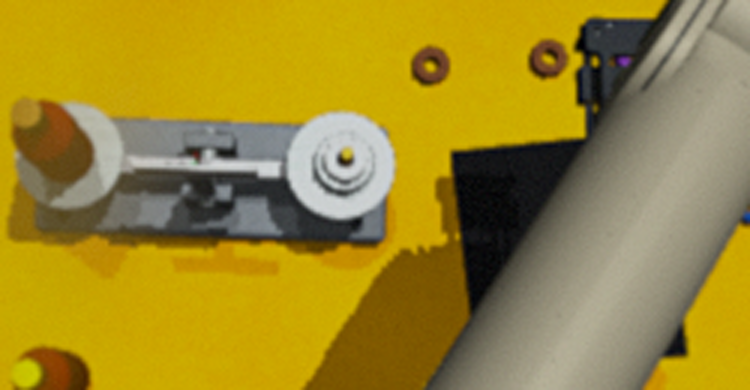

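The scene view shows the w100 lying flat on the w300 with the spindle through both. The pointer is before the green stripe at about (289,154). The rim columns clear of the rings give about 2–12 g of residual tilt, well under the 25 g that would favour another weight. Handing in.

```bash
python3 -c "
from bench import job
print(job.close_job())"
```

```text
the job is handed in; nothing more can be done
None
```

I put the 300 g ring over the spindle and flat on the pan, then the white 100 g ring on top of it, and handed the job in at about 34.7 s.

- **Choice of weight:** With only the 300 g ring on, the weight pan's rim in the scene view showed the bottle about 105 g heavier. Rougher checks from the bottle shift, the pointer and the touch force mostly gave 85–145 g. A few poor image fits fell outside that, from 74 to 198 g. I trusted the rim reading.
- **Final check:** Both rings lie flat and concentric on the spindle, and the pointer stands before the green stripe. The pan rim gives a remaining difference of about 2–12 g. I left out the rim columns hidden by the rings.
- **Setting down:** My first try with the 100 g ring rested lightly on the spindle's edge, with under 1 N on it. I lifted it, shifted it 2 mm and lowered it again. I saw no hard pressing in any force reading, and the weights were lowered until the pan carried them before I let go.
- **Not checked at the end:** The arm hid the blue and red rings on the mat in the last top picture. I never reached for them, and the gripper was clear of everything.

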